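# Tip the dead parts into the scrap hopper and rack the empty tray

### The job

Take the grey tray by its orange fin, out from under the lamp, and tip all three dead parts out of it into the red scrap hopper, holding the tray's front edge low over the hopper. Then lay the empty tray on the sloping blue rack, front first and flat between the rails, and slide it gently right down against the yellow stop. Do not bump the lamp or disturb anything else on the bench.

Things in the scene. Friction and masses are not known exactly. Their poses are not given: they have to be found in the camera images.
- tray: Loose light-grey scoop tray, 150 (x) x 110 (y) mm, 0.13 kg, holding three dead parts. Origin: centre of its underside; +x to the pouring front, z up. Floor 4 mm; side and rear walls 3.5 mm thick, 42 mm high; front edge nearly open, with a lip only 2.5 mm above the floor. Behind the rear wall an orange upright fin handle, 12 mm thick (y), x = -75 to -136 mm, z = 8 to 62 mm.
- tray_grip (a point): Middle of the orange fin, where to grip it: tray x = -108, y = 0, z = 42 mm; pinch the faces that look to tray +y and -y. Approach tilted, fingers pointing down and towards the tray's front, because the lamp is overhead and the tray must later be tipped nose-down.
- tray_lip (a point): Middle of the bottom front edge of the tray: tray x = 75, y = 0, z = 0 mm.
- adapter: Dead black plug-in power adapter, 60 x 38 x 30 mm, loose in the tray. Origin: centre of its underside.
- heatsink: Bare finned aluminium heat sink, 62 x 36 x 28 mm, loose in the tray. Origin: centre of its underside.
- relay: Blue relay block with brass terminals, 36 x 64 x 32 mm, loose in the tray. Origin: centre of its underside.
- hopper: Fixed red sheet-steel scrap hopper, open on top, in front of the tray, on the right. Origin: centre of its underside, z up. Rim 110 mm high; mouth 240 (x) x 206 (y) mm inside; the x walls flare out from a well of 170 x 206 mm below z = 55 mm; inner floor at z = 6 mm; walls 4 mm.
- rack_deck: Sloping blue deck, 170 (x) x 138 (y) mm, of the fixed rack for empty trays, on the left; it falls 20 degrees to the right, towards the tray. Origin: centre of its top face, 52 mm above the table; +x down the slope, z its normal. Yellow stop bar at the low end, face at x = 81 mm, 30 mm high; steel side rails 15 mm high, inner faces at y = +-63 mm.
- lamp: Fixed white bench lamp. Origin: on the table under the LED bar. The bar, 30 mm wide (y), runs from x = -40 to 200 mm at z = 208 to 228 mm, held by an 18 mm post (to z = 240 mm) on a base 100 x 100 x 20 mm, both centred at x = 190 mm. The bar hangs across the tray's rear wall, so nothing can come straight down on the fin.
- screwdriver: Bystander, not to be disturbed: screwdriver, yellow handle, 180 mm long, lying on the table, handle towards its -x end.
- wrench: Bystander, not to be disturbed: steel wrench, 160 mm long, lying on the table, handle towards its -x end.
- spool: Bystander, not to be disturbed: copper-coloured wire spool, 60 mm across, 48 mm high. Origin: centre of its underside.
- jar: Bystander, not to be disturbed: amber jar, 52 mm across, 70 mm high. Origin: centre of its underside.
- meter: Bystander, not to be disturbed: yellow hand-held multimeter, 150 x 80 x 43 mm, lying flat. Origin: centre of its underside.
- mug: Bystander, not to be disturbed: white mug, 76 mm across, 85 mm high. Origin: centre of its underside.
Not all that is in view belongs to the job. Leave any purple or turquoise look-alike of the tray alone.

How it is judged:
By the outcome, as a careful person would: the job done as asked, in the order asked, and still so for the second after the job is handed in, with the robot touching nothing.
It also fails if it takes over 64 s, if anything falls off the work surface, if the arm or the gripper's body presses on something with over 40 N, if the wrist force passes 120 N, or if a joint passes its speed limit or range.

### The arm

A 7-joint arm with a two-finger parallel gripper is mounted at the origin on the work surface. World frame = base frame: x ahead of the robot, y to its left, z up, the work surface at z = 0. Lengths are in m, angles in rad, forces in N, time in s.
With the tool pointing down it reaches from about 0.425 to 0.975 m from the base axis. Payload 16.7 kg.
Tool frame: the origin (TCP) lies at the very end of the fingers, on their centre line; the grasp point (between the pads) lies 19 mm behind it (r.tcp_to_grasp is the distance from the TCP to the grasp point, in m); z points along the fingers, x is the direction in which the jaws open and shut, and the axes are right-handed (so a half turn about z gives the same grasp; the last joint's range is limited). The gripper opens to 85 mm and grips with 20 to 120 N. Pads are 22 mm wide; open, the fingers measure 114 mm over their backs; the gripper's body (76 mm by 85 mm) begins 54 mm behind the grasp point. The pads swing forward as they close: fully open they stand 13 mm farther back than shut.
Start: joints at [-1.312, 0.426, 0.074, 1.606, -0.034, 1.111, -0.067], TCP at [0.268, 0.62, 0.231] pointing down, gripper open.
Joint ranges: [-2.85, 2.85], [-0.5, 2.14], [-1.23, 1.37], [0.21, 2.46], [-1.02, 4.16], [0.16, 2.05], [-2.73, 2.73]. Speed limits (rad/s): [1.89, 1.89, 2.39, 2.39, 3.01, 3.01, 3.01].

### API

Orientations are given as [roll, pitch, yaw] about the fixed x, y, z axes, in that order (R = Rz(yaw) Ry(pitch) Rx(roll)).
In Python, from bench import r, imaging gives the robot as it stands.
- The arm moves only by the tool jog_arm, never from a script. Its arguments are lists of equal length, an entry for each row: "slide": the shift along the tool's x, y, z scaled (see below), a list of three; "angular": the turn, a rotation vector about the tool's x, y, z scaled (see below), a list of three. In form: {"slide": [[x, y, z], ...], "angular": [[rx, ry, rz], ...]}. A call has 1 to 10 rows; each row is the pose to reach, as a shift and turn from the pose commanded when the call began, along the tool's axes at that moment, turning the shorter way round; what a row does not reach only later rows make up. The controller multiplies each number of a shift by 0.1 m and each number of a turn by 180 degrees. A row lasts 1/8 s, in which the tool goes at most 62.5 mm and 10.7 degrees, less where a joint would pass 70% of its speed; a pose out of reach is approached as far as the arm can. A call with a number of a shift or a turn outside -1 to 1 is refused whole. A call with a gripper value outside its range is refused whole. "jaw" is the opening, from -1 (shut) to 1 (fully open), set as the call begins (left out, the last holds). The fingers move at their own pace and stop on an object; "newtons" is the grip in N (left out, the last holds). Time passes only in rows, so rows that repeat a pose let the fingers close. It gives the time, the measured TCP pose, the force and the opening at its end, in the units of the state.
- r.read_state(): the state, without advancing time (a new reading comes with each control period).
- imaging.read_camera(name): name is "side" or "top" or "wrist"; returns the picture (384x512x3 uint8, red, green, blue); there is no depth.
- imaging.camera_model(name): a dict with "K" (3x3 intrinsics, pixels), "R" (3x3) and "t" (3): a world point X has camera coordinates R X + t. Camera axes: x right, y down, z forward; pixel columns grow to the right and rows downward; lengths in m; the calibration is good to about 2 mm. A picture is of the moment at which its call begins: read the wrist's pose just before it. camera_model takes no time and is no camera call; for the wrist camera it gives the pose at the moment of the call.
- r.hand_in(): hands the job in, once; it reports no verdict.
The state is a dict: "clock": time; "joint_pos": joint angles; "joint_velocities": joint speeds; "effort": joint torques, N m; "tool_pos": TCP position; "ee_rot": TCP orientation; "wrist_force": force on the tool from outside, world axes, zero at the start; "torque": the same for the moment, N m; "opening": finger opening in m.
Only numpy, scipy, OpenCV 4.12 (cv2) and the standard library are available. Lean on these libraries where they do the work, as an engineer would, in place of code of your own. Each camera call takes 0.05 s, during which the arm holds its last target.

## Working session

There is one attempt and no reset: what is moved stays moved. The work goes in short steps, Python scripts to look and compute and a tool call to move; the robot and the scene stay as the last step left them, time stands still between calls to the robot, and variables do not carry over. Pictures are saved under pics/ and viewed, and the job is handed in when it is done.

Besides the shell and the picture viewer there is one more tool, called after "Request:" as name(argument=value, ...) on one line, values as JSON. jog_arm: Moves the arm, as the interface text tells. Its arguments: {"type":"object","properties":{"slide":{"type":"array"},"angular":{"type":"array"},"jaw":{"type":"number"},"newtons":{"type":"number"}},"required":["slide","angular"]}

```bash
mkdir -p pics; ls; python3 - <<'E'
from bench import r, imaging
import cv2
for n in ("side","top","wrist"):
    im=imaging.read_camera(n); cv2.imwrite(f"pics/a_{n}.png",im[:,:,::-1])
    m=imaging.camera_model(n); print(n,m)
print(r.read_state(), r.tcp_to_grasp)
E
```

```text
pics
side {'K': array([[459.48724117,   0.        , 250.1544999 ],
       [  0.        , 459.48724117, 186.84547497],
       [  0.        ,   0.        ,   1.        ]]), 'R': array([[ 0.98565285, -0.16876856, -0.00237205],
       [-0.11080727, -0.63641477, -0.76334657],
       [ 0.1273193 ,  0.75265757, -0.64598482]]), 't': array([-0.52158546,  0.08396348,  1.3417526 ])}
top {'K': array([[491.66837832,   0.        , 259.2162171 ],
       [  0.        , 491.66837832, 186.58629976],
       [  0.        ,   0.        ,   1.        ]]), 'R': array([[-0.02411592, -0.99970764, -0.00175009],
       [-0.99204805,  0.02414739, -0.12352156],
       [ 0.12352771, -0.00124267, -0.99234035]]), 't': array([0.00952344, 0.5182031 , 1.2183294 ])}
wrist {'K': array([[326.48806608,   0.        , 253.82362801],
       [  0.        , 326.48806608, 192.37661595],
       [  0.        ,   0.        ,   1.        ]]), 'R': array([[ 0.39658244,  0.91799831, -0.00121696],
       [ 0.86844568, -0.374745  ,  0.32460483],
       [ 0.29753063, -0.12978944, -0.94584894]]), 't': array([-0.67521642, -0.04344164,  0.38133534])}
{'clock': 0.15, 'joint_pos': array([-1.31250287,  0.42662108,  0.07388864,  1.60644451, -0.03409438,
        1.11080345, -0.06711806]), 'joint_velocities': array([-1.08890279e-05, -3.51064345e-04,  4.71381304e-04, -4.98351192e-04,
        1.49777386e-03,  5.87280849e-04,  9.77805608e-04]), 'effort': array([ 2.90385819e-03, -9.50311947e+01,  3.76265958e+00, -4.63757658e+01,
        1.92581018e-02,  7.88137084e-03,  1.03114965e-05]), 'tool_pos': array([0.26761163, 0.61934506, 0.23075744]), 'ee_rot': array([3.14150659e+00, 1.01263112e-03, 1.16292620e+00]), 'wrist_force': array([-0.18910669, -0.30397871,  0.21042552]), 'torque': array([0.06938361, 0.02472758, 0.02947566]), 'opening': 0.08524622357169609} 0.0187
```

View pics/a_side.png

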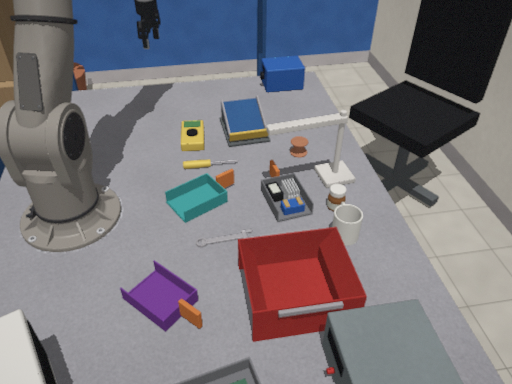

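View pics/a_top.png

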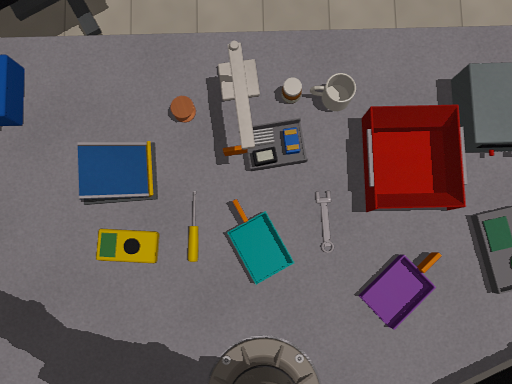

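View pics/a_wrist.png

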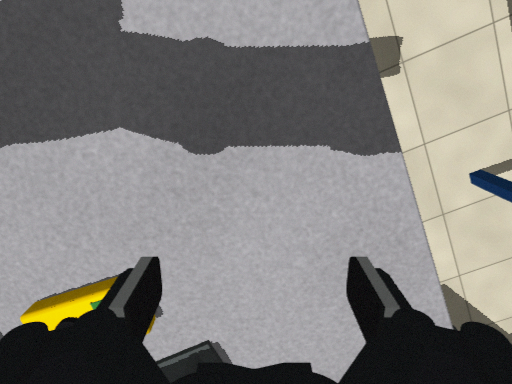

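The candidates are the grey tray at top (275,147) with its fin at (235,151), the turquoise tray at (260,245), the purple tray at (397,292), and a grey box at (495,250). I choose the grey tray under the lamp that holds the three parts. Next I'll take close crops.

```bash
python3 - <<'E'
import cv2
im=cv2.imread("pics/a_top.png")
def crop(im,x0,y0,x1,y1,s,name):
    cv2.imwrite(name,cv2.resize(im[y0:y1,x0:x1],None,fx=s,fy=s,interpolation=cv2.INTER_CUBIC))
crop(im,210,30,320,180,4,"pics/b_tray.png")
crop(im,350,90,480,220,4,"pics/b_hop.png")
crop(im,65,125,165,215,6,"pics/b_rack.png")
s=cv2.imread("pics/a_side.png")
crop(s,200,90,360,240,5,"pics/b_side.png")
E
```

```text
(no output)
```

View pics/b_tray.png

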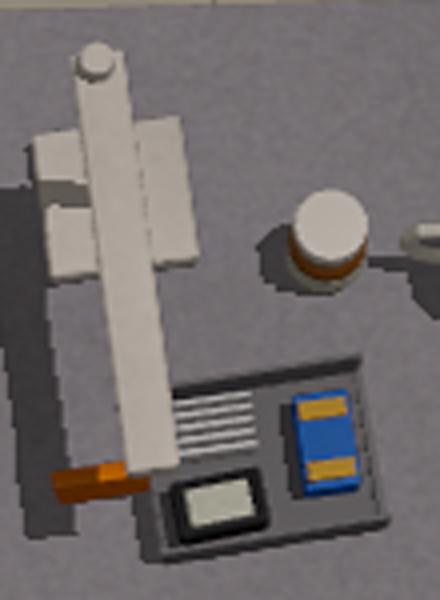

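View pics/b_hop.png

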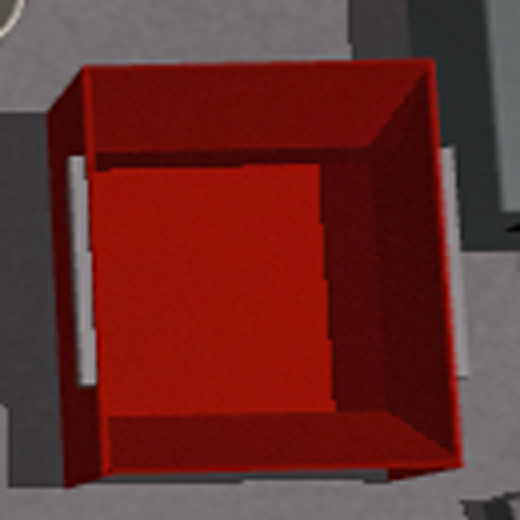

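View pics/b_rack.png

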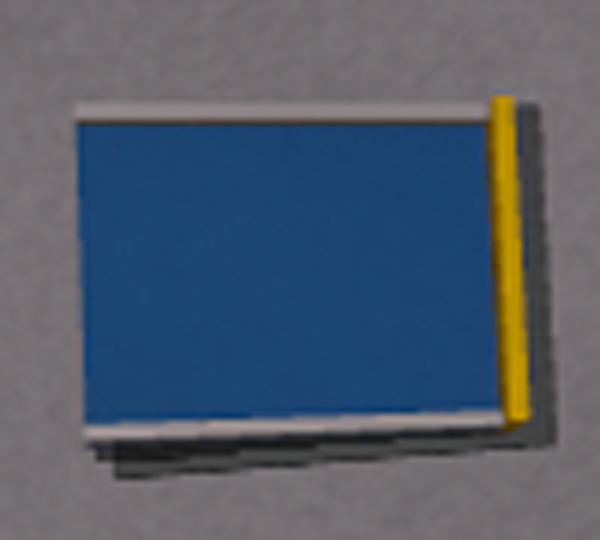

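View pics/b_side.png

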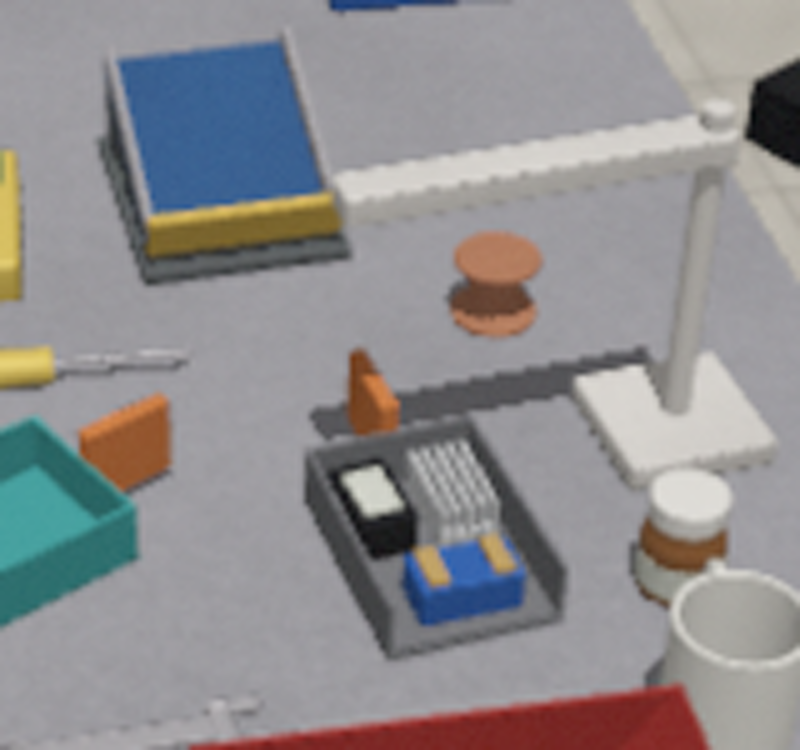

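```bash
cat > h.py <<'E'
import numpy as np, cv2
from scipy.optimize import least_squares
from scipy.spatial.transform import Rotation as Ro
from bench import r, imaging
M={n:imaging.camera_model(n) for n in("top","side")}
def proj(m,X):
    c=np.atleast_2d(X)@m["R"].T+m["t"]; p=c@m["K"].T; return p[:,:2]/p[:,2:]
def pose(p,z0=0,tilt=0):
    R=Ro.from_euler('z',p[2])*Ro.from_euler('y',tilt); 
    return R.as_matrix(),np.array([p[0],p[1],z0])
def fit(corr,p0,z0=0,tilt=0):
    def f(p):
        R,t=pose(p,z0,tilt)
        return np.concatenate([(proj(M[c],R@np.array(X)/1+t)-np.array(px)).ravel() for c,X,px in corr])
    s=least_squares(f,p0,loss='soft_l1'); return s.x,f(s.x).reshape(-1,2)
def draw(im,cam,R,t,segs,col=(0,255,0),s=1,o=(0,0)):
    for a,b in segs:
        q=[(tuple(np.round((proj(M[cam],R@np.array(x)+t)[0]-o)*s).astype(int))) for x in(a,b)]
        q=[tuple(int(v) for v in k) for k in q]
        cv2.line(im,q[0],q[1],col,1,cv2.LINE_AA)
def box(x0,x1,y0,y1,z0,z1):
    P=[(x,y,z) for x in(x0,x1) for y in(y0,y1) for z in(z0,z1)]
    return [(P[i],P[j]) for i in range(8) for j in range(i) if sum(u!=v for u,v in zip(P[i],P[j]))==1]
E
cat > fit1.py <<'E'
from h import *
T=lambda u,v:(210+u/4,30+v/4)
S=lambda u,v:(200+u/5,90+v/5)
K=lambda u,v:(65+u/6,125+v/6)
H=lambda u,v:(350+u/4,90+v/4)
tray=[("top",(.075,.055,.042),T(360,357)),("top",(.075,-.055,.042),T(387,520)),
("side",(.075,-.055,0),S(391,657)),("side",(.075,.055,0),S(562,615)),("side",(-.075,-.055,.042),S(308,453)),("side",(-.075,.055,.042),S(470,420)),("side",(.075,.055,.042),S(563,573))]
rack=[("top",(-.085,.069,.015),K(76,103)),("top",(-.085,-.069,.015),K(86,441)),("top",(.081,.069,.03),K(491,97)),("top",(.081,-.069,.03),K(507,422)),
("side",(-.085,-.063,0),S(118,62)),("side",(-.085,.063,0),S(280,42))]
hop=[("top",(.12,.103,.11),H(88,70)),("top",(.12,-.103,.11),H(431,63)),("top",(-.12,-.103,.11),H(458,463)),("top",(-.12,.103,.11),H(107,469))]
lamp=[("top",(-.04,.015,.228),T(128,471)),("top",(-.04,-.015,.228),T(178,468)),("top",(.19,0,.24),T(95,62)),("top",(.24,-.05,.02),T(180,117)),("top",(.14,-.05,.02),T(198,262)),("top",(.14,.05,.02),T(50,280)),
("side",(.14,.05,.02),S(575,385)),("side",(.14,-.05,.02),S(635,465))]
res={}
for n,c,p0,z,tl in(("tray",tray,(.5,-.05,-1.5),0,0),("rack",rack,(.5,.3,-1.57),.052,np.radians(20)),("hop",hop,(.5,-.35,0),0,0),("lamp",lamp,(.5,0,0),0,0)):
    p,e=fit(c,p0,z,tl); res[n]=p; print(n,p.round(4),np.degrees(p[2]).round(2)); print(e.round(1).tolist())
np.save("res.npy",res,allow_pickle=True)
st={c:cv2.imread(f"pics/a_{c}.png") for c in M}
sh={"tray":box(-.075,.075,-.055,.055,0,.042)+box(-.136,-.075,-.006,.006,.008,.062),
"rack":box(-.085,.085,-.069,.069,0,0.0001)+box(.081,.0811,-.069,.069,0,.03)+box(-.085,.085,.063,.069,0,.015),
"hop":box(-.12,.12,-.103,.103,.1099,.11)+box(-.085,.085,-.103,.103,.006,.055),
"lamp":box(-.04,.2,-.015,.015,.208,.228)+box(.14,.24,-.05,.05,0,.02)}
for c,(x0,y0,x1,y1,s) in {"top":(65,30,480,220,1.9),"side":(200,60,370,330,2.2)}.items():
    im=cv2.resize(st[c][y0:y1,x0:x1],None,fx=s,fy=s,interpolation=cv2.INTER_CUBIC)
    for n in res:
        R,t=pose(res[n],.052 if n=="rack" else 0,np.radians(20) if n=="rack" else 0)
        draw(im,c,R,t,sh[n],s=s,o=(x0,y0))
    cv2.imwrite(f"pics/c_{c}.png",im)
E
python3 fit1.py
```

```text
tray [ 0.6288 -0.0458 -1.449 ] -83.02
[[0.6, -1.5], [0.6, -0.5], [-2.0, 0.3], [-0.7, 1.0], [-1.1, -1.8], [0.3, -1.7], [0.4, -1.2]]
rack [ 0.5657  0.3602 -1.5241] -87.32
[[-0.1, -0.2], [-0.3, -0.5], [0.6, -0.1], [0.3, -0.2], [-1.8, -0.6], [-0.6, -0.4]]
hop [ 0.5733 -0.3852 -0.0066] -0.38
[[0.5, 0.6], [-0.5, 0.9], [-0.5, -0.7], [0.4, -0.7]]
lamp [0.6186 0.0233 0.1115] 6.39
[[-0.6, 1.0], [0.6, -0.0], [0.5, -0.7], [-0.2, -0.8], [0.4, -0.9], [-0.3, -0.3], [-1.8, -2.0], [-1.5, 0.9]]
```

View pics/c_top.png

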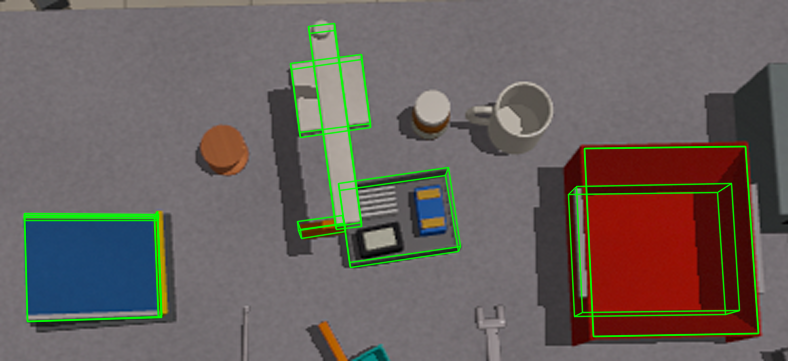

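View pics/c_side.png

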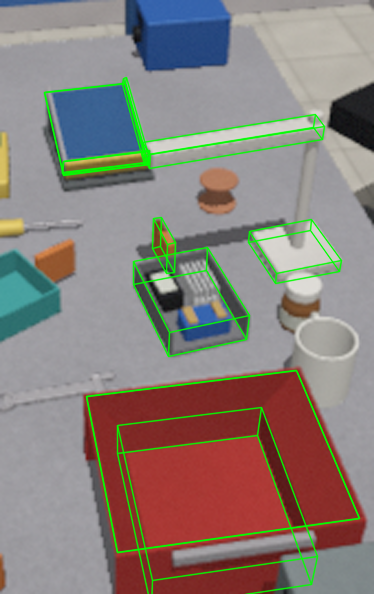

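```bash
cat > plan.py <<'E'
from h import *
from scipy.spatial.transform import Slerp
res=np.load("res.npy",allow_pickle=True).item()
TILT=np.radians(35)
def Rtt(t=TILT):
    z=np.array([np.sin(t),0,-np.cos(t)]); x=np.array([0,1,0.]); return np.column_stack([x,np.cross(z,x),z])
def tcp_in_tray(t=TILT,back=0): return np.array([-.108,0,.042])+Rtt(t)[:,2]*(.0187-back)
def cur():
    s=r.read_state(); return s["tool_pos"],Ro.from_euler('xyz',s["ee_rot"])
def tool_for_tray(Rt,pt,back=0,dg=np.zeros(3),t=TILT):
    return pt+Rt@(tcp_in_tray(t,back)+dg), Ro.from_matrix(Rt@Rtt(t))
def show(P,Rq,n=1,lim=1.0):
    """rows toward (P,Rq); n rows evenly, capped to one call"""
    p,R=cur(); d=R.inv().apply(P-p)/.1; a=(R.inv()*Rq).as_rotvec()/np.pi
    f=min(1,lim/max(abs(d).max(),1e-9))
    print("tgt",np.round(P,4),"fraction of way",round(f,2),"dist mm",round(1000*np.linalg.norm(P-p),1),"deg",round(np.degrees((R.inv()*Rq).magnitude()),1))
    for i in range(1,n+1): print((d*f*i/n).round(3).tolist(),(a*f*i/n).round(4).tolist())
Rtray0,ptray0=pose(res["tray"])
def say():
    s=r.read_state(); print("t",round(s["clock"],2),"j",s["joint_pos"].round(2),"p",s["tool_pos"].round(4),"rpy",s["ee_rot"].round(3),"F",s["wrist_force"].round(1),"open",round(s["opening"],4))
E
python3 - <<'E'
from plan import *
P,R=tool_for_tray(Rtray0,ptray0,back=.12); print("pre",P,R.as_euler('xyz'))
print("grasp",tool_for_tray(Rtray0,ptray0)[0])
V=P+[-.02,.06,.14]
print(V);show(V,R,1)
m=imaging.camera_model("wrist");C=-m["R"].T@m["t"];p,Rc=cur();print("cam in tool",Rc.inv().apply(C-p))
E
```

```text
pre [0.60866374 0.11910917 0.1249801 ] [2.53072742 0.         0.1218261 ]
grasp [0.61702821 0.05079013 0.02668186]
[0.58866374 0.17910917 0.2649801 ]
tgt [0.5887 0.1791 0.265 ] fraction of way 0.21 dist mm 545.9 deg 68.3
[-0.59, 1.0, -0.072] [-0.0375, -0.0215, 0.0683]
cam in tool [ 0.0008322  -0.08272752 -0.14321588]
```

Request:
jog_arm(slide=[[-0.3,0.5,-0.1],[-0.59,1.0,-0.2]], angular=[[-0.019,-0.011,0.034],[-0.038,-0.021,0.068]])

```text
clock: 0.4
tool_pos: [0.3367, 0.5244, 0.2513]
ee_rot: [3.014, 0.054, 0.943]
wrist_force: [1.3, 0.1, 1.2]
opening: 0.0851
```

```bash
python3 - <<'E'
from plan import *
P,R=tool_for_tray(Rtray0,ptray0,back=.12)
say();show(P+[-.02,.06,.14],R,1)
E
```

```text
t 0.4 j [-1.3   0.37  0.18  1.67  0.06  1.19 -0.21] p [0.3367 0.5244 0.2513] rpy [3.014 0.054 0.943] F [1.3 0.1 1.2] open 0.0851
tgt [0.5887 0.1791 0.265 ] fraction of way 0.25 dist mm 427.6 deg 53.6
[-0.326, 1.0, 0.112] [-0.0341, -0.0198, 0.0622]
```

Request:
jog_arm(slide=[[-0.16,0.5,0.05],[-0.33,1.0,0.1]], angular=[[-0.017,-0.01,0.031],[-0.034,-0.02,0.062]])

```text
clock: 0.65
tool_pos: [0.3991, 0.4389, 0.2558]
ee_rot: [2.894, 0.079, 0.739]
wrist_force: [0.7, 0.9, -0.9]
opening: 0.0855
```

```bash
python3 - <<'E'
from plan import *
P,R=tool_for_tray(Rtray0,ptray0,back=.12)
say();show(P+[-.02,.06,.14],R,1)
E
```

```text
t 0.65 j [-1.27  0.35  0.27  1.7   0.13  1.24 -0.32] p [0.3991 0.4389 0.2558] rpy [2.894 0.079 0.739] F [ 0.7  0.9 -0.9] open 0.0855
tgt [0.5887 0.1791 0.265 ] fraction of way 0.32 dist mm 321.7 deg 40.4
[-0.114, 1.0, 0.232] [-0.0334, -0.0193, 0.0608]
```

Request:
jog_arm(slide=[[-0.06,0.5,0.1],[-0.11,1.0,0.2]], angular=[[-0.017,-0.01,0.03],[-0.034,-0.02,0.06]])

```text
clock: 0.9
tool_pos: [0.4601, 0.3568, 0.2616]
ee_rot: [2.77, 0.081, 0.54]
wrist_force: [0.6, 1.2, -0.1]
opening: 0.0853
```

```bash
python3 - <<'E'
from plan import *
P,R=tool_for_tray(Rtray0,ptray0,back=.12)
say();show(P+[-.02,.06,.14],R,1)
E
```

```text
t 0.9 j [-1.22  0.37  0.35  1.71  0.21  1.29 -0.4 ] p [0.4601 0.3568 0.2616] rpy [2.77  0.081 0.54 ] F [ 0.6  1.2 -0.1] open 0.0853
tgt [0.5887 0.1791 0.265 ] fraction of way 0.49 dist mm 219.4 deg 27.5
[0.09, 1.0, 0.364] [-0.0339, -0.0197, 0.0631]
```

Request:
jog_arm(slide=[[0.05,0.5,0.17],[0.09,1.0,0.35]], angular=[[-0.017,-0.01,0.031],[-0.034,-0.02,0.063]])

```text
clock: 1.15
tool_pos: [0.5228, 0.271, 0.2643]
ee_rot: [2.649, 0.055, 0.334]
wrist_force: [0.6, 0.9, -0.0]
opening: 0.0853
```

```bash
python3 - <<'E'
from plan import *
P,R=tool_for_tray(Rtray0,ptray0,back=.12)
say();show(P+[-.02,.06,.14],R,1)
E
```

```text
t 1.15 j [-1.16  0.41  0.45  1.7   0.27  1.32 -0.47] p [0.5228 0.271  0.2643] rpy [2.649 0.055 0.334] F [ 0.6  0.9 -0. ] open 0.0853
tgt [0.5887 0.1791 0.265 ] fraction of way 1 dist mm 113.1 deg 14.1
[0.32, 0.967, 0.491] [-0.0357, -0.0204, 0.0667]
```

Request:
jog_arm(slide=[[0.16,0.48,0.25],[0.32,0.967,0.49],[0.32,0.967,0.49],[0.32,0.967,0.49]], angular=[[-0.018,-0.01,0.033],[-0.0357,-0.0204,0.0667],[-0.0357,-0.0204,0.0667],[-0.0357,-0.0204,0.0667]])

```text
clock: 1.65
tool_pos: [0.5879, 0.181, 0.2643]
ee_rot: [2.533, 0.002, 0.125]
wrist_force: [-0.7, 0.4, -0.1]
opening: 0.0852
```

```bash
python3 - <<'E'
from plan import *
P,R=tool_for_tray(Rtray0,ptray0,back=.12)
say();show(P,R,3)
w=imaging.camera_model("wrist");im=imaging.read_camera("wrist")[:,:,::-1].copy();M["wrist"]=w
np.save("wm1.npy",w,allow_pickle=True)
cv2.imwrite("pics/d_wraw.png",im)
draw(im,"wrist",Rtray0,ptray0,box(-.075,.075,-.055,.055,0,.042)+box(-.136,-.075,-.006,.006,.008,.062))
cv2.imwrite("pics/d_w.png",cv2.resize(im,None,fx=1.5,fy=1.5))
E
```

```text
t 1.65 j [-1.07  0.5   0.54  1.65  0.31  1.33 -0.54] p [0.5879 0.181  0.2643] rpy [2.533e+00 2.000e-03 1.250e-01] F [-0.7  0.4 -0.1] open 0.0852
tgt [0.6087 0.1191 0.125 ] fraction of way 0.66 dist mm 153.9 deg 0.2
[0.029, -0.06, 0.333] [-0.0001, -0.0, 0.0003]
[0.058, -0.12, 0.667] [-0.0003, -0.0001, 0.0005]
[0.087, -0.181, 1.0] [-0.0004, -0.0001, 0.0008]
```

View pics/d_w.png

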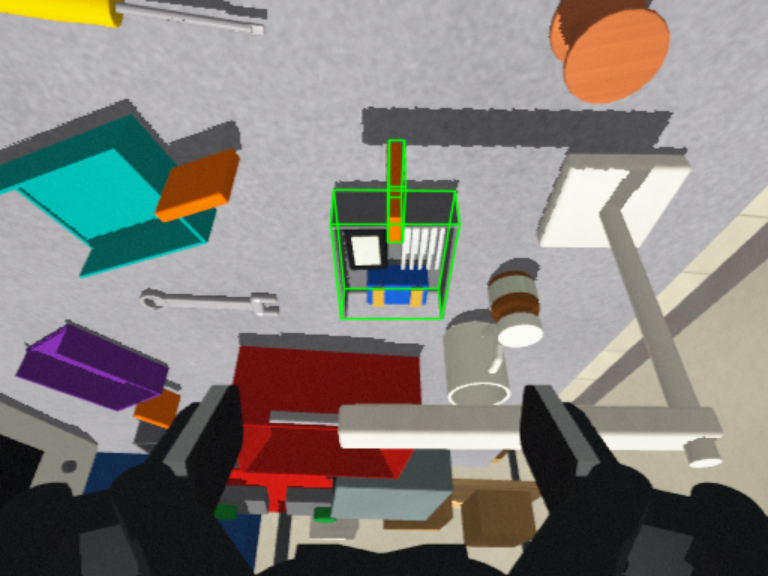

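The wrist view at (395,190) shows the orange fin with the model overlay lying on it, and the tray centred between the jaws. The pose checks out, so I'm approaching.

Request:
jog_arm(slide=[[0.03,-0.06,0.33],[0.06,-0.12,0.67],[0.09,-0.18,1.0]], angular=[[0,0,0],[0,0,0],[0,0,0]])

```text
clock: 2.08
tool_pos: [0.6019, 0.1408, 0.1715]
ee_rot: [2.534, 0.001, 0.127]
wrist_force: [0.5, 1.0, 0.4]
opening: 0.0856
```

```bash
python3 - <<'E'
from plan import *
P,R=tool_for_tray(Rtray0,ptray0,back=.06)
say();show(P,R,4)
E
```

```text
t 2.08 j [-1.    0.59  0.53  1.75  0.3   1.13 -0.55] p [0.6019 0.1408 0.1715] rpy [2.534e+00 1.000e-03 1.270e-01] F [0.5 1.  0.4] open 0.0856
tgt [0.6128 0.0849 0.0758] fraction of way 0.9 dist mm 111.3 deg 0.4
[0.009, -0.018, 0.25] [-0.0002, -0.0002, 0.0003]
[0.018, -0.036, 0.5] [-0.0004, -0.0003, 0.0007]
[0.026, -0.054, 0.75] [-0.0007, -0.0005, 0.001]
[0.035, -0.073, 1.0] [-0.0009, -0.0007, 0.0014]
```

Request:
jog_arm(slide=[[0.01,-0.02,0.25],[0.02,-0.04,0.5],[0.03,-0.06,0.75],[0.035,-0.075,1.0],[0.035,-0.075,1.0]], angular=[[0,0,0],[0,0,0],[0,0,0],[-0.001,-0.0007,0.0014],[-0.001,-0.0007,0.0014]])

```text
clock: 2.7
tool_pos: [0.611, 0.0894, 0.0852]
ee_rot: [2.529, 0.002, 0.12]
wrist_force: [-1.2, 0.5, 0.2]
opening: 0.0855
```

```bash
python3 - <<'E'
from plan import *
P,R=tool_for_tray(Rtray0,ptray0,back=.0)
say();show(P,R,4)
w=imaging.camera_model("wrist");im=imaging.read_camera("wrist")[:,:,::-1].copy();M["wrist"]=w
draw(im,"wrist",Rtray0,ptray0,box(-.075,.075,-.055,.055,0,.042)+box(-.136,-.075,-.006,.006,.008,.062))
cv2.imwrite("pics/e_w.png",cv2.resize(im,None,fx=1.5,fy=1.5))
cv2.imwrite("pics/e_s.png",cv2.resize(imaging.read_camera("side")[60:260,150:370,::-1],None,fx=3,fy=3))
E
```

```text
t 2.7 j [-0.92  0.69  0.52  1.82  0.31  0.95 -0.56] p [0.611  0.0894 0.0852] rpy [2.529e+00 2.000e-03 1.200e-01] F [-1.2  0.5  0.2] open 0.0855
tgt [0.617  0.0508 0.0267] fraction of way 1 dist mm 70.4 deg 0.2
[0.004, -0.004, 0.176] [0.0002, 0.0002, -0.0]
[0.007, -0.009, 0.352] [0.0003, 0.0004, -0.0]
[0.011, -0.013, 0.528] [0.0005, 0.0006, -0.0]
[0.014, -0.017, 0.704] [0.0007, 0.0009, -0.0]
```

View pics/e_w.png

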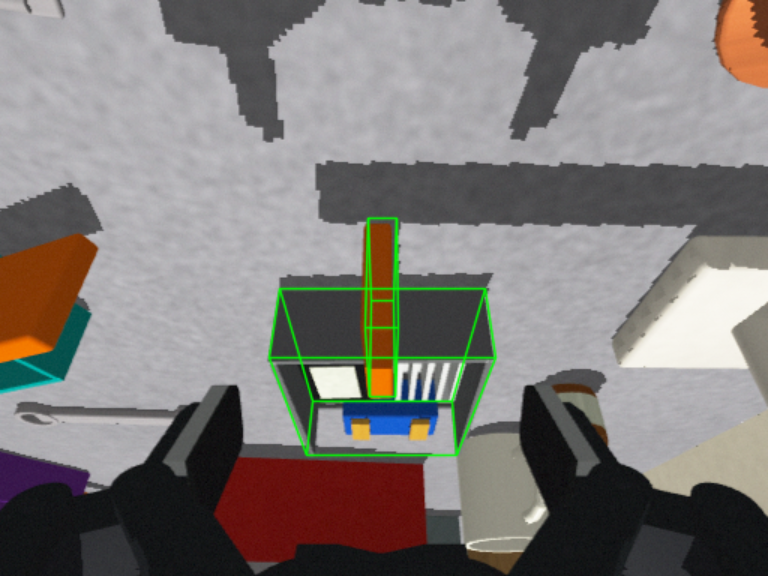

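View pics/e_s.png

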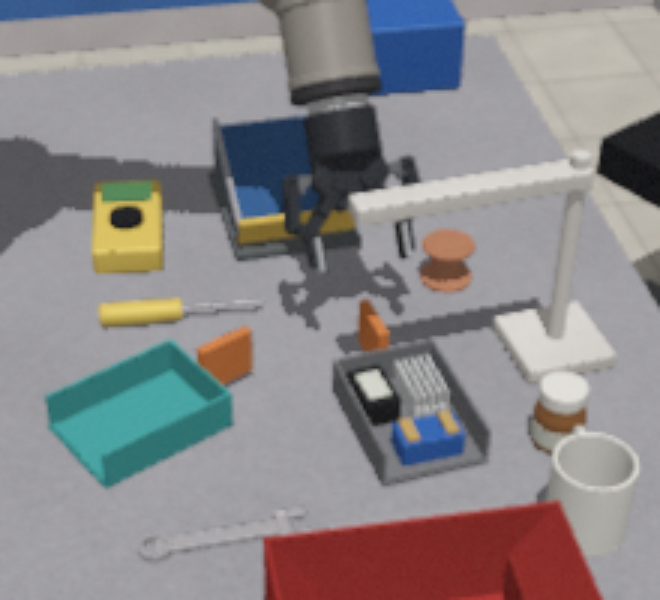

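Request:
jog_arm(slide=[[0,-0.005,0.18],[-0.003,-0.01,0.35],[-0.003,-0.015,0.53],[-0.003,-0.017,0.7],[-0.003,-0.017,0.7],[-0.003,-0.017,0.7],[-0.003,-0.017,0.7]], angular=[[0,0,0],[0,0,0],[0,0,-0.003],[0.001,0.001,-0.003],[0.001,0.001,-0.003],[0.001,0.001,-0.003],[0.001,0.001,-0.003]])

```text
clock: 3.68
tool_pos: [0.6167, 0.0513, 0.0282]
ee_rot: [2.533, 0.002, 0.13]
wrist_force: [-0.0, 0.4, -0.0]
opening: 0.0854
```

```bash
python3 - <<'E'
from plan import *
P,R=tool_for_tray(Rtray0,ptray0,back=.0)
say();show(P,R,1)
w=imaging.camera_model("wrist");im=imaging.read_camera("wrist")[:,:,::-1].copy();M["wrist"]=w
draw(im,"wrist",Rtray0,ptray0,box(-.075,.075,-.055,.055,0,.042)+box(-.136,-.075,-.006,.006,.008,.062))
cv2.imwrite("pics/f_w.png",cv2.resize(im,None,fx=1.5,fy=1.5))
E
```

```text
t 3.67 j [-0.86  0.77  0.51  1.86  0.32  0.81 -0.56] p [0.6167 0.0513 0.0282] rpy [2.533e+00 2.000e-03 1.300e-01] F [-0.   0.4 -0. ] open 0.0854
tgt [0.617  0.0508 0.0267] fraction of way 1 dist mm 1.7 deg 0.5
[0.002, -0.004, 0.016] [-0.0007, -0.0009, 0.0025]
```

View pics/f_w.png

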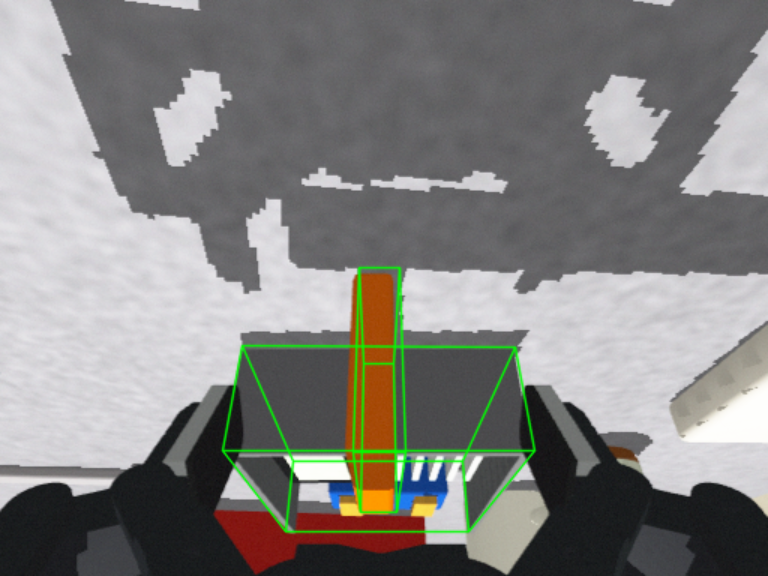

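Request:
jog_arm(slide=[[-0.02,-0.004,0.02],[-0.02,-0.004,0.02],[-0.02,-0.004,0.02],[-0.02,-0.004,0.02],[-0.02,-0.004,0.02],[-0.02,-0.004,0.02],[-0.02,-0.004,0.02],[-0.02,-0.004,0.02]], angular=[[0,0,0],[0,0,0],[0,0,0],[0,0,0],[0,0,0],[0,0,0],[0,0,0],[0,0,0]], jaw=-1, newtons=110)

```text
clock: 4.72
tool_pos: [0.6147, 0.0497, 0.0262]
ee_rot: [2.532, 0.002, 0.129]
wrist_force: [1.4, 0.6, 5.7]
opening: 0.0108
```

```bash
python3 - <<'E'
from plan import *
say()
E
```

```text
t 4.72 j [-0.86  0.77  0.51  1.87  0.32  0.8  -0.56] p [0.6147 0.0497 0.0262] rpy [2.532e+00 2.000e-03 1.290e-01] F [1.4 0.6 5.7] open 0.0108
```

```bash
cat >> plan.py <<'E'
def trayR(yaw,pitch):  # pitch>0 nose down
    return (Ro.from_euler('z',yaw)*Ro.from_euler('y',pitch)).as_matrix()
import os
if os.path.exists("X.npy"):
    X=np.load("X.npy",allow_pickle=True).item()
    def tool_tray(Rt,pt):  # tray pose -> tool
        R=Ro.from_matrix(Rt)*X["R"].inv(); return pt-R.apply(X["p"]),R
    def tray_now():
        p,R=cur(); return p+R.apply(X["p"]),R*X["R"]
def go(P,n=1,yaw=None,pitch=0,lip=False,lim=1.0):
    Rt=trayR(yaw,pitch); P=np.array(P,float)
    if lip: P=P-Rt@np.array([.075,0,0])
    p,Rr=tool_tray(Rt,P); show(p,Rr,n,lim)
E
python3 - <<'E'
from plan import *
p,R=cur()
yaw=r.read_state()["ee_rot"][2]-np.pi/2
Rt=trayR(yaw,0)
# TCP in tray frame: x,z from fit; y=0
q=Rt.T@(p-ptray0); print("tcp in tray by fit",q.round(4),"nominal",tcp_in_tray())
q[1]=0
pt=p-Rt@q; pt[2]=0
np.save("X.npy",dict(R=R.inv()*Ro.from_matrix(Rt),p=R.inv().apply(pt-p)),allow_pickle=True)
print(yaw,pt)
E
python3 -c "
from plan import *
pt,R=tray_now();yaw=-1.442
print(pt,R.as_euler('xyz'))
go(pt+[0,0,.02],2,yaw)"
```

```text
tcp in tray by fit [-0.0965 -0.0017  0.0262] nominal [-0.09727412  0.          0.02668186]
-1.4415439692951861 [ 0.62715617 -0.04598312  0.        ]
[ 6.27156166e-01 -4.59831170e-02 -1.04083409e-17] [ 0.          0.         -1.44154397]
tgt [0.6148 0.0497 0.0462] fraction of way 1 dist mm 20.0 deg 0.0
[-0.0, 0.057, -0.082] [0.0, -0.0, 0.0001]
[-0.0, 0.114, -0.164] [0.0, -0.0001, 0.0001]
```

Request:
jog_arm(slide=[[0,0.02,-0.03],[0,0.06,-0.08],[0,0.11,-0.16],[0,0.17,-0.25],[0,0.17,-0.25],[0,0.17,-0.25]], angular=[[0,0,0],[0,0,0],[0,0,0],[0,0,0],[0,0,0],[0,0,0]])

```text
clock: 5.48
tool_pos: [0.6145, 0.0501, 0.0562]
ee_rot: [2.533, 0.003, 0.129]
wrist_force: [-0.2, 0.2, -3.5]
opening: 0.0104
```

```bash
cat > snap.py <<'E'
import sys
from plan import *
tag=sys.argv[1]
TR=box(-.075,.075,-.055,.055,0,.042)+box(-.136,-.075,-.006,.006,.008,.062)
pt,R=tray_now();print("tray",pt.round(4),R.as_euler('zyx',degrees=True).round(2))
for c,(x0,y0,x1,y1,s) in {"side":(130,60,370,340,2),"top":(50,20,480,300,1.8)}.items():
    if len(sys.argv)>2 and c not in sys.argv[2]: continue
    im=imaging.read_camera(c)[:,:,::-1]
    im=np.ascontiguousarray(cv2.resize(im[y0:y1,x0:x1],None,fx=s,fy=s,interpolation=cv2.INTER_CUBIC))
    draw(im,c,R.as_matrix(),pt,TR,s=s,o=(x0,y0))
    cv2.imwrite(f"pics/{tag}_{c}.png",im)
E
python3 snap.py g side; python3 -c "
from plan import *
say();pt,R=tray_now()
go([.627,.014,.06],6,-1.442);go([.627,.014,.09],6,-1.442)"
```

```text
tray [ 0.6269 -0.0455  0.03  ] [-8.26e+01  2.00e-02  1.00e-02]
t 5.53 j [-0.87  0.72  0.52  1.86  0.32  0.85 -0.54] p [0.6144 0.0501 0.056 ] rpy [2.532 0.003 0.129] F [-0.5  1.  -4. ] open 0.0109
tgt [0.6146 0.1097 0.0862] fraction of way 1 dist mm 66.8 deg 0.0
[0.013, -0.052, -0.098] [0.0, 0.0, 0.0]
[0.026, -0.104, -0.195] [0.0, 0.0, 0.0001]
[0.039, -0.156, -0.293] [0.0, 0.0, 0.0001]
[0.052, -0.208, -0.39] [0.0, 0.0001, 0.0002]
[0.065, -0.26, -0.488] [0.0, 0.0001, 0.0002]
[0.078, -0.312, -0.586] [0.0, 0.0001, 0.0002]
tgt [0.6146 0.1097 0.1162] fraction of way 1 dist mm 84.7 deg 0.0
[0.013, -0.023, -0.139] [0.0, 0.0, 0.0]
[0.026, -0.047, -0.277] [0.0, 0.0, 0.0001]
[0.039, -0.07, -0.416] [0.0, 0.0, 0.0001]
[0.052, -0.094, -0.554] [0.0, 0.0001, 0.0002]
[0.064, -0.117, -0.693] [0.0, 0.0001, 0.0002]
[0.077, -0.14, -0.832] [0.0, 0.0001, 0.0002]
```

View pics/g_side.png

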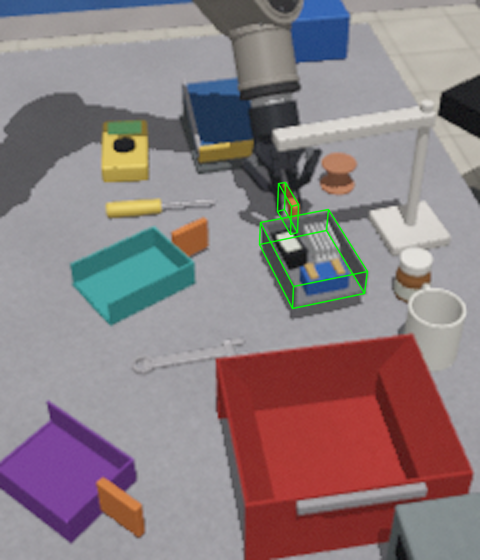

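The tray is lifted 30 mm and is level, with the overlay matching. Now I'll pull it back and up.

Request:
jog_arm(slide=[[0.01,-0.04,-0.08],[0.025,-0.1,-0.19],[0.04,-0.15,-0.33],[0.052,-0.15,-0.48],[0.065,-0.15,-0.64],[0.075,-0.14,-0.77],[0.077,-0.14,-0.83]], angular=[[0,0,0],[0,0,0],[0,0,0],[0,0,0],[0,0,0],[0,0,0],[0,0,0]])

```text
clock: 6.4
tool_pos: [0.615, 0.11, 0.1172]
ee_rot: [2.533, 0.002, 0.129]
wrist_force: [0.1, 0.1, -3.5]
opening: 0.0107
```

```bash
python3 -c "
from plan import *
say();pt,R=tray_now();print(pt)
go([.527,.014,.095],5,-1.442)
go([.46,.0,.1],5,-1.442)"
```

```text
t 6.4 j [-0.94  0.66  0.52  1.78  0.3   1.02 -0.54] p [0.615  0.11   0.1172] rpy [2.533e+00 2.000e-03 1.290e-01] F [ 0.1  0.1 -3.5] open 0.0107
[0.62747432 0.01437242 0.09098943]
tgt [0.5146 0.1097 0.1212] fraction of way 1 dist mm 100.5 deg 0.1
[-0.199, -0.016, -0.021] [-0.0, -0.0, 0.0]
[-0.398, -0.033, -0.041] [-0.0001, -0.0001, 0.0]
[-0.598, -0.049, -0.062] [-0.0001, -0.0001, 0.0]
[-0.797, -0.065, -0.082] [-0.0001, -0.0002, 0.0001]
[-0.996, -0.082, -0.103] [-0.0002, -0.0002, 0.0001]
tgt [0.4476 0.0957 0.1262] fraction of way 0.6 dist mm 168.3 deg 0.1
[-0.2, -0.001, -0.013] [-0.0, -0.0, 0.0]
[-0.4, -0.003, -0.027] [-0.0, -0.0001, 0.0]
[-0.6, -0.004, -0.04] [-0.0001, -0.0001, 0.0]
[-0.8, -0.005, -0.054] [-0.0001, -0.0001, 0.0]
[-1.0, -0.007, -0.067] [-0.0001, -0.0001, 0.0]
```

Request:
jog_arm(slide=[[-0.1,0,-0.01],[-0.3,-0.01,-0.03],[-0.55,-0.02,-0.05],[-0.8,-0.02,-0.07],[-1.0,-0.02,-0.09]], angular=[[0,0,0],[0,0,0],[0,0,0],[0,0,0],[0,0,0]])

```text
clock: 7.02
tool_pos: [0.5129, 0.1025, 0.1225]
ee_rot: [2.532, 0.004, 0.129]
wrist_force: [-0.1, -0.5, -2.6]
opening: 0.0108
```

```bash
python3 -c "
from plan import *
say();pt,R=tray_now();print(pt)
go([.483,0,.105],5,-1.442)"
```

```text
t 7.03 j [-1.08  0.53  0.54  2.    0.34  0.98 -0.67] p [0.5129 0.1025 0.1225] rpy [2.532 0.004 0.129] F [-0.1 -0.5 -2.6] open 0.0108
[0.52523154 0.00683619 0.09636005]
tgt [0.4706 0.0957 0.1312] fraction of way 1 dist mm 43.7 deg 0.1
[-0.086, 0.012, -0.012] [0.0, 0.0001, 0.0001]
[-0.171, 0.024, -0.025] [0.0001, 0.0002, 0.0001]
[-0.257, 0.036, -0.037] [0.0001, 0.0002, 0.0002]
[-0.343, 0.048, -0.05] [0.0002, 0.0003, 0.0002]
[-0.428, 0.06, -0.062] [0.0002, 0.0004, 0.0003]
```

Request:
jog_arm(slide=[[-0.17,0.02,-0.02],[-0.34,0.05,-0.06],[-0.43,0.12,-0.08],[-0.45,0.26,-0.13],[-0.45,0.44,-0.17],[-0.45,0.65,-0.17]], angular=[[0,0,0],[0,0,0],[0,0,0],[0,0,0],[0,0,0],[0,0,0]])

```text
clock: 7.78
tool_pos: [0.4765, 0.0533, 0.1752]
ee_rot: [2.533, 0.002, 0.129]
wrist_force: [0.8, -0.1, -3.8]
opening: 0.011
```

```bash
python3 snap.py h1 side; python3 -c "
from plan import *
say();pt,R=tray_now();print(pt)
go([.49,-.15,.15],5,-1.442)
go([.573,-.255,.15],5,-1.5708)"
```

```text
tray [ 0.4889 -0.0424  0.149 ] [-8.261e+01 -2.000e-02  2.000e-02]
t 7.83 j [-1.11  0.36  0.6   2.1   0.42  1.04 -0.66] p [0.4767 0.0506 0.1765] rpy [2.532e+00 1.000e-03 1.260e-01] F [ 0.9 -4.3 -1.9] open 0.0106
[ 0.48880168 -0.04514923  0.15031414]
tgt [ 0.4776 -0.0543  0.1762] fraction of way 1 dist mm 104.9 deg 0.2
[-0.024, 0.17, 0.12] [0.0, 0.0001, -0.0002]
[-0.049, 0.341, 0.24] [0.0, 0.0001, -0.0004]
[-0.073, 0.511, 0.359] [0.0, 0.0002, -0.0006]
[-0.098, 0.682, 0.479] [0.0, 0.0002, -0.0008]
[-0.122, 0.852, 0.599] [0.0001, 0.0003, -0.0009]
tgt [ 0.573  -0.1585  0.1762] fraction of way 0.56 dist mm 230.2 deg 7.2
[0.077, 0.2, 0.14] [0.0, -0.0026, 0.0036]
[0.154, 0.4, 0.28] [0.0, -0.0052, 0.0073]
[0.231, 0.6, 0.42] [0.0, -0.0077, 0.0109]
[0.308, 0.8, 0.559] [0.0001, -0.0103, 0.0145]
[0.385, 1.0, 0.699] [0.0001, -0.0129, 0.0182]
```

View pics/h1_side.png

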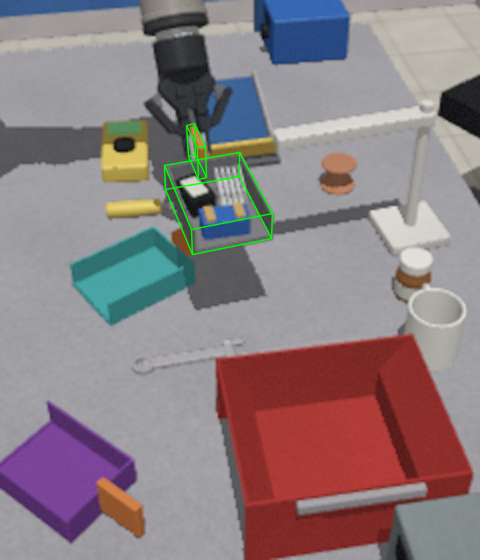

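Request:
jog_arm(slide=[[-0.02,0.15,0.11],[-0.04,0.32,0.23],[-0.06,0.5,0.35],[-0.06,0.69,0.48],[-0.05,0.87,0.61]], angular=[[0,0,0],[0,0,0],[0,0,0],[0,0,0],[0,0,0]])

```text
clock: 8.45
tool_pos: [0.4847, -0.0534, 0.1738]
ee_rot: [2.532, 0.003, 0.129]
wrist_force: [0.5, -0.0, -4.1]
opening: 0.011
```

```bash
python3 -c "
from plan import *
say();pt,R=tray_now();print(pt)
go([.573,-.255,.15],6,-1.5708)"
```

```text
t 8.45 j [-0.99  0.32  0.67  2.17  0.51  0.92 -0.56] p [ 0.4847 -0.0534  0.1738] rpy [2.532 0.003 0.129] F [ 0.5 -0.  -4.1] open 0.011
[ 0.49705686 -0.14906394  0.14766966]
tgt [ 0.573  -0.1585  0.1762] fraction of way 1 dist mm 137.3 deg 7.4
[0.123, 0.16, 0.107] [0.0, -0.0039, 0.0056]
[0.247, 0.321, 0.214] [0.0001, -0.0078, 0.0112]
[0.37, 0.481, 0.32] [0.0001, -0.0117, 0.0169]
[0.494, 0.642, 0.427] [0.0001, -0.0156, 0.0225]
[0.617, 0.802, 0.534] [0.0001, -0.0195, 0.0281]
[0.741, 0.963, 0.641] [0.0002, -0.0234, 0.0337]
```

Request:
jog_arm(slide=[[0.08,0.11,0.07],[0.21,0.27,0.18],[0.35,0.45,0.3],[0.49,0.64,0.42],[0.62,0.8,0.53],[0.7,0.91,0.61],[0.74,0.96,0.64],[0.74,0.96,0.64]], angular=[[0,0,0],[0,-0.005,0.008],[0,-0.01,0.014],[0,-0.015,0.022],[0,-0.02,0.028],[0,-0.0234,0.0337],[0,-0.0234,0.0337],[0,-0.0234,0.0337]])

```text
clock: 9.45
tool_pos: [0.5727, -0.1566, 0.1759]
ee_rot: [2.532, 0.003, 0.0]
wrist_force: [-0.8, -0.5, -3.8]
opening: 0.0107
```

```bash
python3 snap.py i ; python3 -c "
from plan import *
say();pt,R=tray_now();print(pt)
y=-np.pi/2
for a,z in((15,.14),(30,.13),(45,.125),(58,.115)): go([.573,-.335,z],1,y,np.radians(a),lip=True)"
```

```text
tray [ 0.5728 -0.2531  0.1498] [-8.998e+01  2.000e-02 -3.000e-02]
t 9.55 j [-0.71  0.48  0.69  1.97  0.41  0.88 -0.35] p [ 0.5725 -0.1559  0.1759] rpy [2.532e+00 3.000e-03 1.000e-03] F [ 0.2  0.3 -3.4] open 0.0106
[ 0.57264401 -0.25234486  0.14975178]
tgt [ 0.573  -0.1761  0.2097] fraction of way 1 dist mm 39.4 deg 15.0
[0.003, 0.359, -0.161] [0.0834, 0.0001, 0.0002]
tgt [ 0.573  -0.1996  0.2384] fraction of way 1 dist mm 76.3 deg 30.0
[0.002, 0.716, -0.262] [0.1667, 0.0002, 0.0001]
tgt [ 0.573  -0.2323  0.2648] fraction of way 0.88 dist mm 117.2 deg 45.0
[0.001, 1.0, -0.257] [0.2203, 0.0004, -0.0001]
tgt [ 0.573  -0.2663  0.2743] fraction of way 0.68 dist mm 147.9 deg 58.0
[0.0, 1.0, -0.119] [0.2194, 0.0004, -0.0002]
```

View pics/i_side.png

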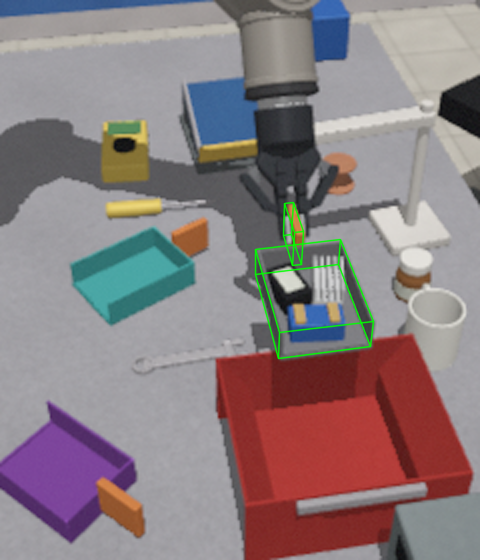

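View pics/i_top.png

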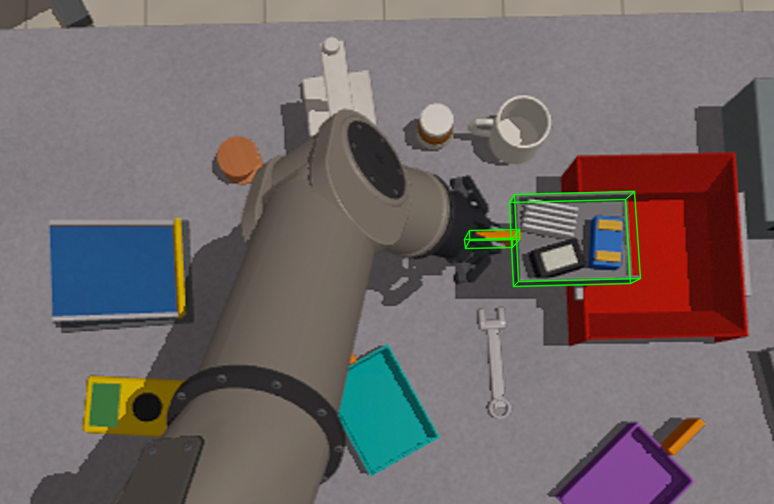

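Request:
jog_arm(slide=[[0,0.12,-0.06],[0,0.24,-0.11],[0,0.36,-0.16],[0,0.48,-0.2],[0,0.6,-0.23],[0,0.716,-0.262],[0,0.716,-0.262]], angular=[[0.028,0,0],[0.056,0,0],[0.0834,0,0],[0.111,0,0],[0.139,0,0],[0.1667,0,0],[0.1667,0,0]])

```text
clock: 10.42
tool_pos: [0.5724, -0.2022, 0.2395]
ee_rot: [3.056, 0.001, -0.003]
wrist_force: [-0.3, 1.2, -4.3]
opening: 0.0109
```

```bash
python3 snap.py j side; python3 -c "
from plan import *
say();pt,R=tray_now();print(pt)
y=-np.pi/2
for a,z in((38,.12),(45,.115),(52,.11),(60,.105)): go([.573,-.335,z],1,y,np.radians(a),lip=True)"
```

```text
tray [ 0.5722 -0.2727  0.1686] [-90.18  -0.16  29.98]
t 10.47 j [-0.24  0.32  0.53  1.8  -0.09  1.04  0.31] p [ 0.5725 -0.2007  0.2386] rpy [ 3.055e+00  3.000e-03 -1.000e-03] F [ 0.2 -0.2 -4.1] open 0.0106
[ 0.57226623 -0.27127803  0.16782306]
tgt [ 0.573  -0.216   0.2462] fraction of way 1 dist mm 17.0 deg 8.1
[0.005, 0.159, -0.062] [0.0448, 0.0002, -0.0008]
tgt [ 0.573  -0.2323  0.2548] fraction of way 1 dist mm 35.4 deg 15.1
[0.005, 0.328, -0.133] [0.0837, 0.0002, -0.0009]
tgt [ 0.573  -0.2501  0.2612] fraction of way 1 dist mm 54.3 deg 22.1
[0.005, 0.511, -0.182] [0.1226, 0.0002, -0.001]
tgt [ 0.573  -0.2719  0.2666] fraction of way 1 dist mm 76.5 deg 30.1
[0.005, 0.734, -0.217] [0.167, 0.0002, -0.0011]
```

View pics/j_side.png

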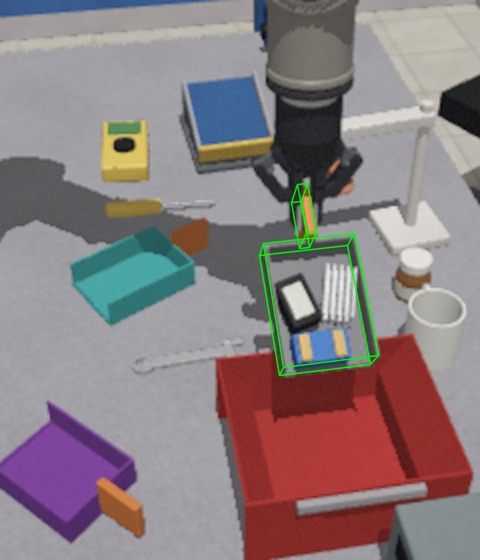

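Request:
jog_arm(slide=[[0.005,0.08,-0.03],[0.005,0.16,-0.06],[0.005,0.24,-0.1],[0.005,0.33,-0.133],[0.005,0.42,-0.16],[0.005,0.51,-0.18],[0.005,0.51,-0.18],[0.005,0.51,-0.18]], angular=[[0.022,0,0],[0.045,0,0],[0.064,0,0],[0.0837,0,0],[0.103,0,0],[0.1226,0,0],[0.1226,0,0],[0.1226,0,0]])

```text
clock: 11.48
tool_pos: [0.5737, -0.2478, 0.2601]
ee_rot: [-2.843, 0.004, 0.002]
wrist_force: [0.1, -0.2, -4.3]
opening: 0.0107
```

```bash
python3 snap.py k ; python3 -c "
from plan import *
say();pt,R=tray_now();print(pt)
y=-np.pi/2
for a,z in((60,.105),(68,.105)): go([.573,-.335,z],1,y,np.radians(a),lip=True)"
```

```text
tray [ 0.5735 -0.2866  0.168 ] [-90.11   0.1   51.99]
t 11.57 j [ 0.11  0.44  0.47  1.62 -0.46  1.33  0.71] p [ 0.5738 -0.2478  0.2606] rpy [-2.843e+00  3.000e-03  2.000e-03] F [-0.2  0.7 -4. ] open 0.0107
[ 0.57371291 -0.28654372  0.1684842 ]
tgt [ 0.573  -0.2719  0.2666] fraction of way 1 dist mm 24.9 deg 8.0
[-0.009, 0.213, -0.128] [0.0443, 0.0006, -0.0001]
tgt [ 0.573  -0.295   0.2738] fraction of way 1 dist mm 49.0 deg 16.0
[-0.01, 0.413, -0.265] [0.0888, 0.0007, -0.0002]
```

View pics/k_side.png

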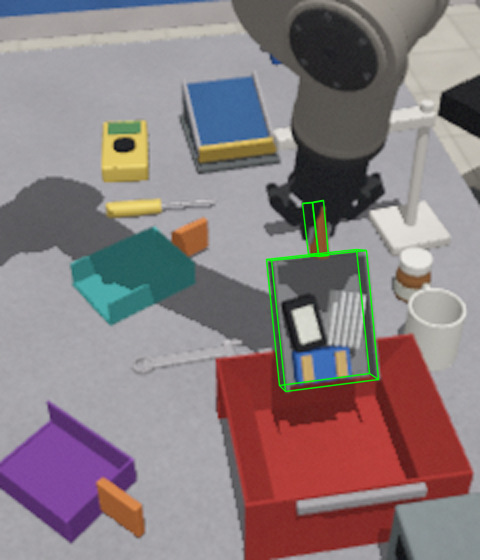

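View pics/k_top.png

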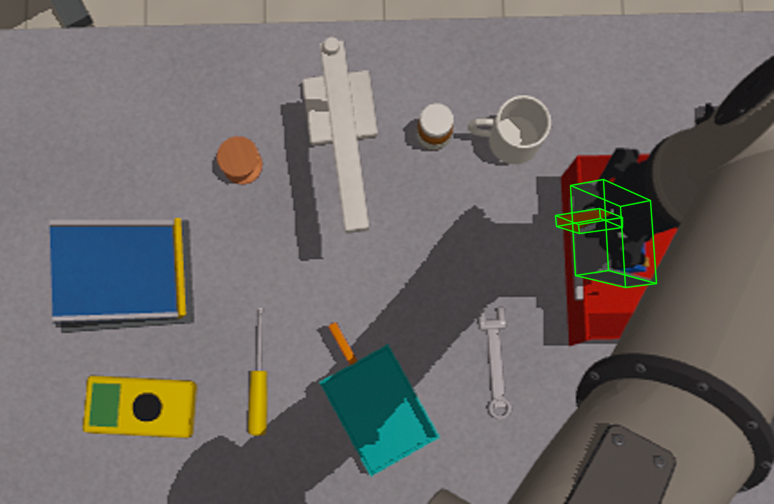

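Request:
jog_arm(slide=[[-0.005,0.1,-0.06],[-0.01,0.21,-0.13],[-0.01,0.31,-0.2],[-0.01,0.41,-0.265],[-0.01,0.41,-0.265],[-0.01,0.41,-0.265],[-0.01,0.41,-0.265]], angular=[[0.022,0,0],[0.0443,0,0],[0.0665,0,0],[0.0888,0,0],[0.0888,0,0],[0.0888,0,0],[0.0888,0,0]])

```text
clock: 12.45
tool_pos: [0.5731, -0.2952, 0.2745]
ee_rot: [-2.564, 0.002, 0.002]
wrist_force: [0.6, 0.5, -3.1]
opening: 0.0105
```

```bash
python3 snap.py l side ; python3 -c "
from plan import *
say();pt,R=tray_now();print(pt)
y=-np.pi/2
for a,z in((75,.1),(82,.1)): go([.573,-.34,z],1,y,np.radians(a),lip=True)"
```

```text
tray [ 0.5729 -0.3071  0.1752] [-9.006e+01  1.000e-02  6.799e+01]
t 12.5 j [ 0.34  0.59  0.42  1.44 -0.64  1.6   0.87] p [ 0.573  -0.2953  0.2745] rpy [-2.564e+00  2.000e-03  2.000e-03] F [ 0.2  0.3 -3.3] open 0.0105
[ 0.57290155 -0.30720409  0.17528855]
tgt [ 0.573  -0.3209  0.2724] fraction of way 1 dist mm 25.7 deg 7.0
[-0.0, 0.226, -0.122] [0.0389, 0.0002, -0.0004]
tgt [ 0.573  -0.3421  0.2735] fraction of way 1 dist mm 46.7 deg 14.0
[-0.001, 0.397, -0.246] [0.0778, 0.0003, -0.0005]
```

View pics/l_side.png

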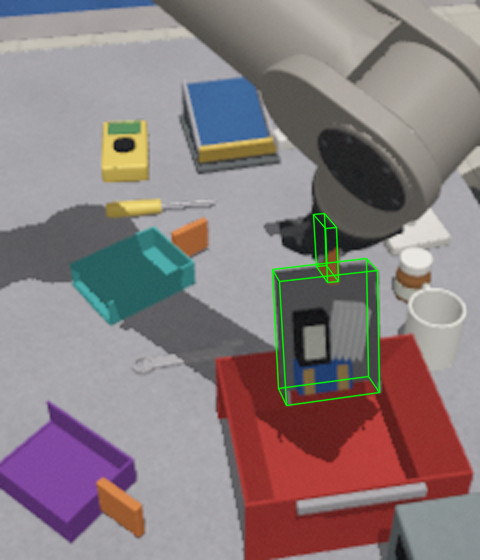

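Request:
jog_arm(slide=[[0,0.11,-0.06],[0,0.226,-0.122],[0,0.31,-0.18],[0,0.397,-0.246],[0,0.397,-0.246],[0,0.397,-0.246]], angular=[[0.02,0,0],[0.039,0,0],[0.058,0,0],[0.0778,0,0],[0.0778,0,0],[0.0778,0,0]])

```text
clock: 13.25
tool_pos: [0.5731, -0.3424, 0.2735]
ee_rot: [-2.32, 0.002, 0.001]
wrist_force: [0.0, 0.2, -1.7]
opening: 0.0107
```

```bash
python3 snap.py m side ; python3 -c "
from plan import *
say();pt,R=tray_now();print(pt)
y=-np.pi/2
for a,z in((82,.11),(90,.1),): go([.573,-.34,z],1,y,np.radians(a),lip=True)"
```

```text
tray [ 0.5729 -0.33    0.1743] [-9.009e+01 -6.000e-02  8.195e+01]
t 13.3 j [ 0.51  0.75  0.37  1.27 -0.76  1.84  0.94] p [ 0.5731 -0.3423  0.2738] rpy [-2.32e+00  1.00e-03  1.00e-03] F [-0.5 -0.1 -1.1] open 0.0109
[ 0.57304843 -0.32985456  0.17462279]
tgt [ 0.573  -0.3421  0.2835] fraction of way 1 dist mm 9.6 deg 0.1
[-0.001, -0.072, -0.064] [0.0003, -0.0, -0.0004]
tgt [ 0.573  -0.3662  0.2715] fraction of way 1 dist mm 24.0 deg 8.0
[-0.002, 0.18, -0.159] [0.0447, 0.0, -0.0005]
```

View pics/m_side.png

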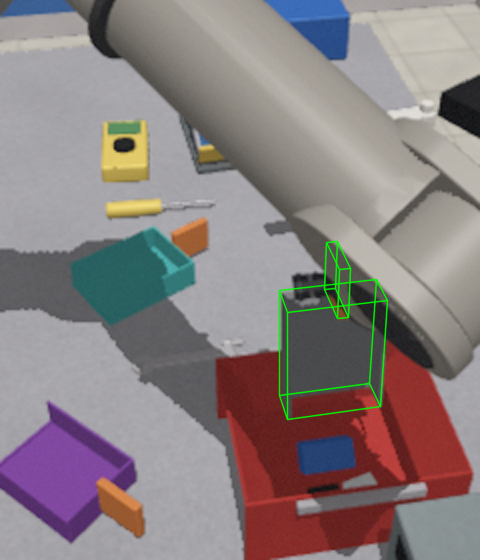

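All three parts are in the hopper: the relay at (327,455), and the adapter and heat sink at (340,488). The load reading fell to 1.1 N. I'm backing out now.

```bash
python3 -c "
from plan import *
y=-np.pi/2
for a,z,yy in((60,.15,-.33),(40,.17,-.31),(20,.19,-.29)): go([.56,yy,z],1,y,np.radians(a),lip=True)"
```

```text
tgt [ 0.56   -0.2669  0.3116] fraction of way 1 dist mm 85.3 deg 22.0
[-0.131, -0.79, 0.294] [-0.122, -0.0001, -0.0002]
tgt [ 0.56   -0.1955  0.3003] fraction of way 0.84 dist mm 149.7 deg 42.0
[-0.109, -1.0, 0.749] [-0.1952, -0.0001, 0.0]
tgt [ 0.56   -0.1378  0.2732] fraction of way 0.67 dist mm 204.9 deg 62.0
[-0.086, -0.926, 1.0] [-0.2294, -0.0002, 0.0002]
```

Request:
jog_arm(slide=[[0,-0.2,-0.05],[-0.06,-0.45,0.05],[-0.1,-0.65,0.2],[-0.13,-0.79,0.294],[-0.13,-0.79,0.294]], angular=[[-0.02,0,0],[-0.055,0,0],[-0.09,0,0],[-0.122,0,0],[-0.122,0,0]])

```text
clock: 13.92
tool_pos: [0.5608, -0.2641, 0.3139]
ee_rot: [-2.704, -0.002, 0.006]
wrist_force: [0.4, -0.6, -1.7]
opening: 0.0105
```

```bash
python3 -c "
from plan import *
say();pt,R=tray_now();print(pt,R.as_euler('zyx',degrees=True))
y=-np.pi/2
for a,z,yy in((40,.18,-.31),(20,.19,-.29)): go([.55,yy,z],1,y,np.radians(a),lip=True)"
```

```text
t 13.93 j [ 0.22  0.45  0.46  1.52 -0.53  1.52  0.78] p [ 0.5608 -0.2641  0.3139] rpy [-2.704e+00 -2.000e-03  6.000e-03] F [ 0.4 -0.6 -1.7] open 0.0105
[ 0.56122745 -0.2897409   0.21726208] [-8.97071031e+01  8.09030763e-02  5.99823818e+01]
tgt [ 0.55   -0.1955  0.3103] fraction of way 1 dist mm 69.6 deg 20.0
[-0.104, -0.607, 0.324] [-0.111, -0.001, 0.0017]
tgt [ 0.55   -0.1378  0.2732] fraction of way 1 dist mm 133.1 deg 40.0
[-0.101, -0.973, 0.904] [-0.2221, -0.0014, 0.0018]
```

Request:
jog_arm(slide=[[-0.06,-0.3,0.13],[-0.1,-0.6,0.324],[-0.1,-0.82,0.6],[-0.1,-0.973,0.9],[-0.1,-0.973,0.9]], angular=[[-0.05,0,0],[-0.1,0,0],[-0.155,0,0],[-0.21,0,0],[-0.222,0,0]])

```text
clock: 14.55
tool_pos: [0.5496, -0.1358, 0.2696]
ee_rot: [2.882, 0.004, 0.009]
wrist_force: [0.4, 0.1, -1.0]
opening: 0.0107
```

```bash
python3 snap.py n ; python3 -c "
from plan import *
say();pt,R=tray_now();print(pt,R.as_euler('zyx',degrees=True))
y=-np.radians(87.3);a=np.radians(20)
go([.50,-.13,.23],1,y,a);go([.485,-.05,.22],1,y,a)"
```

```text
tray [ 0.5502 -0.2175  0.212 ] [-89.59   0.25  20.03]
t 14.65 j [-0.43  0.21  0.48  1.87  0.18  1.08 -0.04] p [ 0.5496 -0.1394  0.2707] rpy [2.884 0.003 0.004] F [ 0.1 -1.  -2.1] open 0.0105
[ 0.54978306 -0.2209623   0.21287914] [-89.84938177   0.12380194  20.12366024]
tgt [ 0.4962 -0.0484  0.2876] fraction of way 1 dist mm 106.9 deg 2.5
[-0.531, -0.839, -0.395] [-0.0007, 0.0039, -0.0134]
tgt [0.4812 0.0316 0.2776] fraction of way 0.61 dist mm 184.3 deg 2.5
[-0.413, -1.0, -0.306] [-0.0004, 0.0024, -0.0082]
```

View pics/n_side.png

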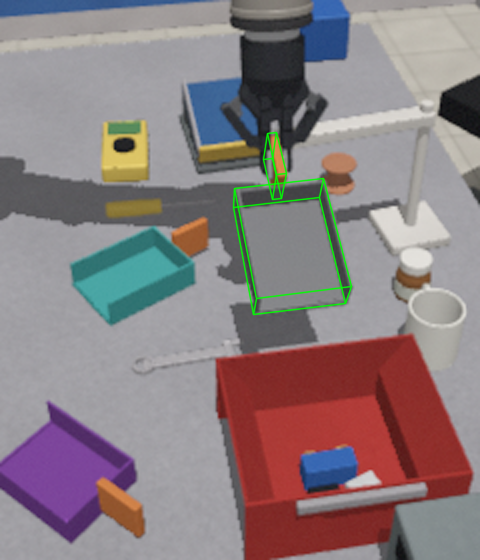

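View pics/n_top.png

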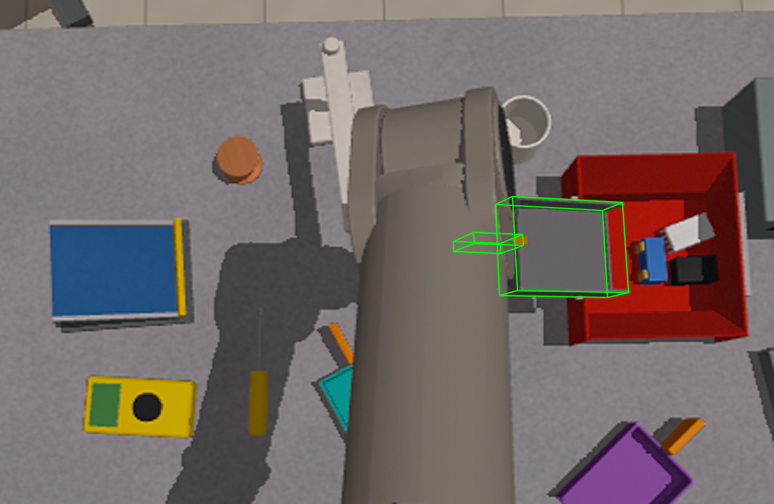

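The side and top views show the tray empty and all three parts in the hopper: relay (652,260), heat sink (690,232), adapter (693,270). Next is the rack.

Request:
jog_arm(slide=[[-0.18,-0.28,-0.13],[-0.36,-0.56,-0.26],[-0.53,-0.839,-0.39]], angular=[[0,0.001,-0.004],[0,0.003,-0.01],[0,0.004,-0.0134]])

```text
clock: 15.02
tool_pos: [0.4959, -0.0511, 0.2879]
ee_rot: [2.885, 0.001, 0.042]
wrist_force: [0.2, 0.2, -1.0]
opening: 0.0108
```

```bash
python3 -c "
from plan import *
say();pt,R=tray_now();print(pt,R.as_euler('zyx',degrees=True))
y=-np.radians(87.3);a=np.radians(20)
go([.485,-.04,.24],1,y,a);"
```

```text
t 15.03 j [-0.58  0.08  0.4   1.97  0.25  1.15 -0.24] p [ 0.4959 -0.0511  0.2879] rpy [2.885e+00 1.000e-03 4.200e-02] F [ 0.2  0.2 -1. ] open 0.0108
[ 0.49926341 -0.13247188  0.22998961] [-87.78592161   0.73047173  20.21033808]
tgt [0.4812 0.0416 0.2976] fraction of way 1 dist mm 94.3 deg 0.4
[-0.109, -0.877, -0.33] [-0.0012, 0.0001, -0.0021]
```

Request:
jog_arm(slide=[[-0.04,-0.3,-0.11],[-0.08,-0.6,-0.22],[-0.1,-0.93,-0.34]], angular=[[0,0,0],[0,0,0],[-0.001,0,-0.002]])

```text
clock: 15.4
tool_pos: [0.4822, 0.047, 0.2972]
ee_rot: [2.883, 0.003, 0.047]
wrist_force: [0.6, 0.7, -1.1]
opening: 0.0108
```

```bash
python3 -c "
from plan import *
say();pt,R=tray_now();print(pt,R.as_euler('zyx',degrees=True))
y=-np.radians(87.3);a=np.radians(20)
go([.485,.06,.25],1,y,a);"
```

```text
t 15.4 j [-0.69  0.08  0.31  1.94  0.23  1.22 -0.43] p [0.4822 0.047  0.2972] rpy [2.883 0.003 0.047] F [ 0.6  0.7 -1.1] open 0.0108
[ 0.48591814 -0.03455198  0.23949578] [-87.53270449   0.92053639  20.04114678]
tgt [0.4812 0.1416 0.3076] fraction of way 1 dist mm 95.2 deg 0.1
[0.034, -0.887, -0.343] [-0.0003, 0.0002, -0.0003]
```

Request:
jog_arm(slide=[[0.01,-0.3,-0.11],[0.02,-0.6,-0.23],[0.03,-0.95,-0.36]], angular=[[0,0,0],[0,0,0],[0,0,0]])

```text
clock: 15.78
tool_pos: [0.4807, 0.1481, 0.3074]
ee_rot: [2.882, 0.003, 0.047]
wrist_force: [0.6, -0.4, -1.2]
opening: 0.0109
```

```bash
cat >> plan.py <<'E'
Rrk,prk=pose(res["rack"],.052,np.radians(20))
def gor(q,n=1,dp=0,**k):  # tray origin in rack frame, extra nose-down dp deg about lip
    Rt=Rrk@Ro.from_euler('y',np.radians(dp)).as_matrix()
    q=np.array(q,float)+np.array([.075,0,0]); lipw=prk+Rrk@q
    p,Rr=tool_tray(Rt,lipw-Rt@np.array([.075,0,0])); show(p,Rr,n,**k)
def inrack():
    pt,R=tray_now(); print("tray in rack",((pt-prk)@Rrk).round(4),"rotvec deg",np.degrees((Ro.from_matrix(Rrk).inv()*R).as_rotvec()).round(2))
E
python3 -c "
from plan import *
say();inrack()
go([.485,.16,.25],1,-1.524,.349)
gor([-.02,0,.1])"
```

```text
t 15.78 j [-0.79  0.13  0.24  1.86  0.2   1.29 -0.58] p [0.4807 0.1481 0.3074] rpy [2.882 0.003 0.047] F [ 0.6 -0.4 -1.2] open 0.0109
tray in rack [ 0.2044 -0.0949  0.2848] rotvec deg [-0.02  0.05 -0.07]
tgt [0.4812 0.2416 0.3076] fraction of way 1 dist mm 93.5 deg 0.1
[0.048, -0.902, -0.241] [-0.0003, 0.0003, -0.0003]
tgt [0.5626 0.4264 0.2104] fraction of way 0.35 dist mm 305.9 deg 0.1
[0.328, -1.0, 0.08] [-0.0001, 0.0001, -0.0001]
```

Request:
jog_arm(slide=[[0.02,-0.33,-0.08],[0.04,-0.66,-0.17],[0.06,-1.0,-0.26]], angular=[[0,0,0],[0,0,0],[0,0,0]])

```text
clock: 16.15
tool_pos: [0.4819, 0.2519, 0.3065]
ee_rot: [2.882, 0.003, 0.047]
wrist_force: [-0.2, 0.4, -0.6]
opening: 0.0108
```

```bash
python3 -c "
from plan import *
say();inrack()
gor([-.025,0,.1])"
```

```text
t 16.15 j [-0.88  0.23  0.19  1.74  0.17  1.34 -0.7 ] p [0.4819 0.2519 0.3065] rpy [2.882 0.003 0.047] F [-0.2  0.4 -0.6] open 0.0108
tray in rack [ 0.1074 -0.0889  0.2486] rotvec deg [-0.05  0.04 -0.04]
tgt [0.5624 0.4311 0.2121] fraction of way 0.52 dist mm 217.9 deg 0.1
[0.461, -1.0, 0.238] [-0.0001, 0.0002, -0.0]
```

Request:
jog_arm(slide=[[0.15,-0.33,0.05],[0.3,-0.66,0.12],[0.46,-1.0,0.2]], angular=[[0,0,0],[0,0,0],[0,0,0]])

```text
clock: 16.52
tool_pos: [0.5238, 0.3455, 0.2608]
ee_rot: [2.882, 0.003, 0.048]
wrist_force: [0.4, -0.3, -0.4]
opening: 0.0107
```

```bash
python3 -c "
from plan import *
say();inrack()
gor([-.025,0,.1])"
```

```text
t 16.52 j [-0.91  0.42  0.17  1.59  0.13  1.32 -0.75] p [0.5238 0.3455 0.2608] rpy [2.882 0.003 0.048] F [ 0.4 -0.3 -0.4] open 0.0107
tray in rack [ 0.037  -0.0425  0.1743] rotvec deg [-0.05  0.04 -0.02]
tgt [0.5624 0.4311 0.2121] fraction of way 1 dist mm 105.8 deg 0.1
[0.427, -0.934, 0.254] [-0.0002, 0.0003, 0.0001]
```

Request:
jog_arm(slide=[[0.14,-0.31,0.08],[0.28,-0.62,0.17],[0.427,-0.934,0.254],[0.427,-0.934,0.254],[0.427,-0.934,0.254]], angular=[[0,0,0],[0,0,0],[0,0,0],[0,0,0],[0,0,0]])

```text
clock: 17.15
tool_pos: [0.5616, 0.43, 0.2123]
ee_rot: [2.881, 0.003, 0.048]
wrist_force: [1.0, -0.1, -1.6]
opening: 0.0109
```

```bash
cat > rsnap.py <<'E'
import sys
from plan import *
say();inrack()
TR=box(-.075,.075,-.055,.055,0,.042)+box(-.136,-.075,-.006,.006,.008,.062)
RK=box(-.085,.085,-.069,.069,0,0.0001)+box(.081,.0811,-.069,.069,0,.03)+box(-.085,.081,.063,.069,0,.015)+box(-.085,.081,-.069,-.063,0,.015)
M["wrist"]=imaging.camera_model("wrist")
pt,R=tray_now()
for c,(x0,y0,x1,y1,s) in {"wrist":(0,0,512,384,1.5),"side":(150,60,310,220,4),"top":(40,100,200,230,4)}.items():
    if c not in sys.argv[2]: continue
    im=imaging.read_camera(c)[:,:,::-1]
    im=np.ascontiguousarray(cv2.resize(im[y0:y1,x0:x1],None,fx=s,fy=s,interpolation=cv2.INTER_CUBIC))
    if "raw" not in sys.argv: draw(im,c,R.as_matrix(),pt,TR,s=s,o=(x0,y0)); draw(im,c,Rrk,prk,RK,(0,0,255),s=s,o=(x0,y0))
    cv2.imwrite(f"pics/{sys.argv[1]}_{c}.png",im)
E
python3 rsnap.py p "wrist side top"; python3 -c "
from plan import *
gor([-.025,0,.03],3)"
```

```text
t 17.15 j [-0.93  0.6   0.15  1.41  0.11  1.32 -0.78] p [0.5616 0.43   0.2123] rpy [2.881 0.003 0.048] F [ 1.  -0.1 -1.6] open 0.0109
tray in rack [-0.024  -0.0008  0.1006] rotvec deg [-0.04 -0.05  0.01]
tgt [0.5613 0.455  0.1463] fraction of way 1 dist mm 71.1 deg 0.1
[0.005, -0.136, 0.194] [0.0, -0.0001, 0.0001]
[0.01, -0.272, 0.388] [0.0, -0.0001, 0.0002]
[0.014, -0.408, 0.581] [0.0, -0.0002, 0.0004]
```

View pics/p_wrist.png

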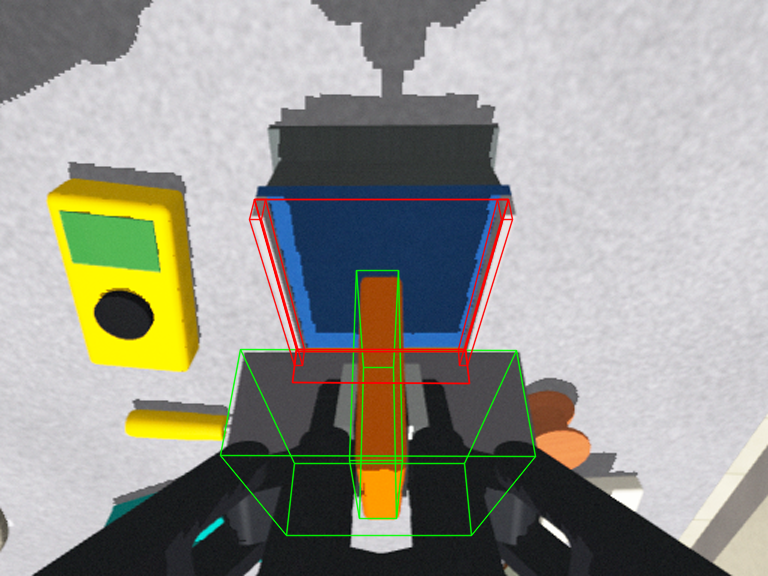

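View pics/p_side.png

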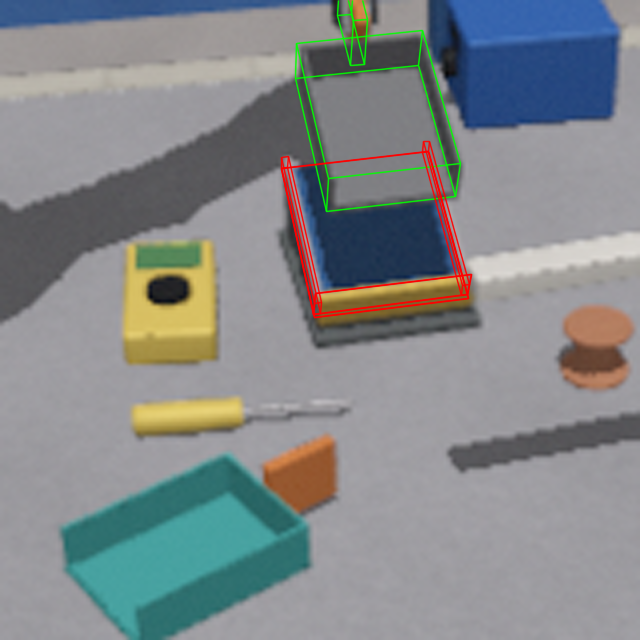

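View pics/p_top.png

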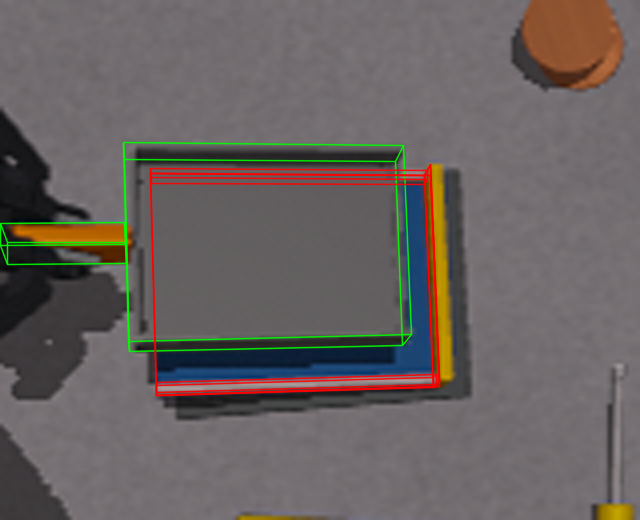

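```bash
python3 -c "
import cv2
im=cv2.imread('pics/p_wrist.png')
cv2.imwrite('pics/p_z.png',cv2.resize(im[170:400,220:540],None,fx=2.4,fy=2.4,interpolation=cv2.INTER_CUBIC))"
```

```text
(no output)
```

View pics/p_z.png

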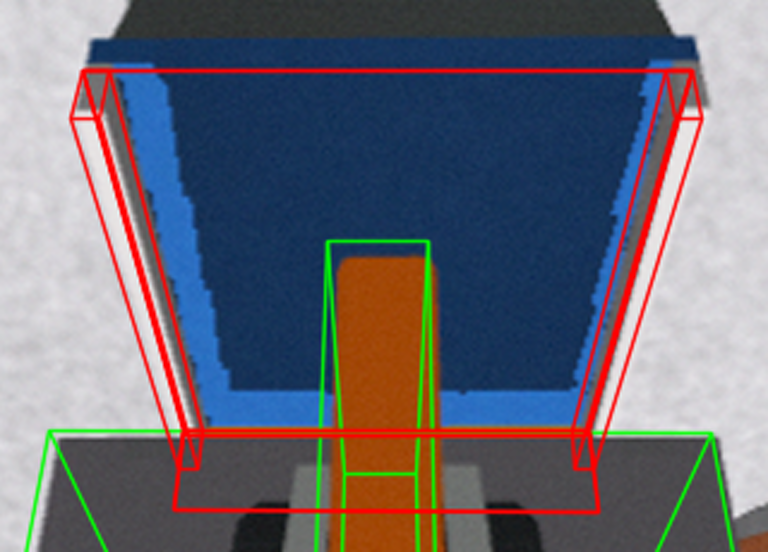

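The rack and fin overlays agree with the picture to about 2 mm. Both are shifted the same way sideways, so the tray is centred. I'm lowering it.

Request:
jog_arm(slide=[[0,-0.11,0.12],[0.01,-0.25,0.3],[0.01,-0.39,0.48],[0.015,-0.45,0.57],[0.015,-0.45,0.57],[0.015,-0.45,0.57]], angular=[[0,0,0],[0,0,0],[0,0,0],[0,0,0],[0,0,0],[0,0,0]])

```text
clock: 18.05
tool_pos: [0.5608, 0.4602, 0.1459]
ee_rot: [2.881, 0.002, 0.05]
wrist_force: [-0.2, -0.5, -0.4]
opening: 0.0109
```

```bash
python3 rsnap.py q "side top"; python3 -c "
from plan import *
gor([-.03,0,.008],3,dp=3);gor([-.03,0,.0],3,dp=3);gor([-.03,0,-.002],3)"
```

```text
t 18.05 j [-0.95  0.68  0.14  1.41  0.1   1.24 -0.82] p [0.5608 0.4602 0.1459] rpy [2.881e+00 2.000e-03 5.000e-02] F [-0.2 -0.5 -0.4] open 0.0109
tray in rack [-0.0297  0.      0.0279] rotvec deg [-0.03 -0.04  0.13]
tgt [0.5609 0.4627 0.1352] fraction of way 1 dist mm 11.2 deg 3.0
[0.001, -0.017, 0.033] [0.0056, -0.0001, 0.0002]
[0.001, -0.034, 0.067] [0.0112, -0.0002, 0.0004]
[0.002, -0.052, 0.1] [0.0168, -0.0003, 0.0006]
tgt [0.5608 0.4654 0.1277] fraction of way 1 dist mm 19.2 deg 3.0
[0.001, -0.033, 0.055] [0.0056, -0.0001, 0.0002]
[0.001, -0.065, 0.11] [0.0112, -0.0002, 0.0004]
[0.002, -0.098, 0.165] [0.0168, -0.0003, 0.0006]
tgt [0.5605 0.4706 0.118 ] fraction of way 1 dist mm 30.1 deg 0.1
[0.001, -0.058, 0.082] [0.0, -0.0001, 0.0002]
[0.001, -0.116, 0.164] [0.0001, -0.0002, 0.0004]
[0.002, -0.173, 0.246] [0.0001, -0.0004, 0.0006]
```

View pics/q_side.png

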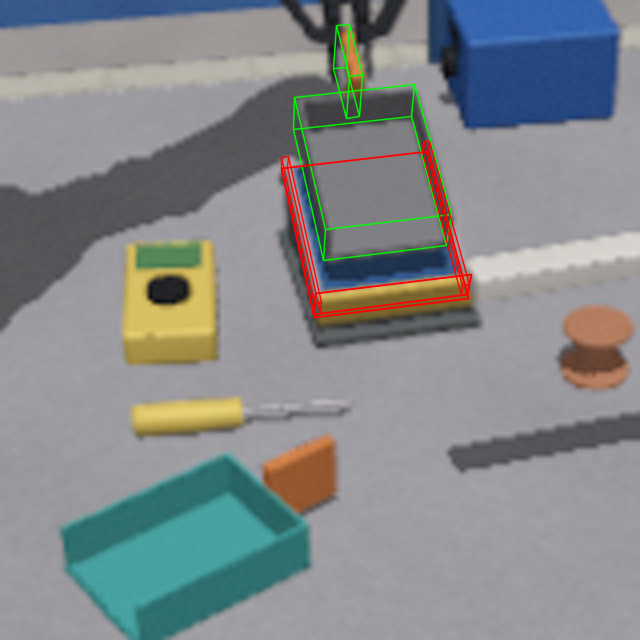

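View pics/q_top.png

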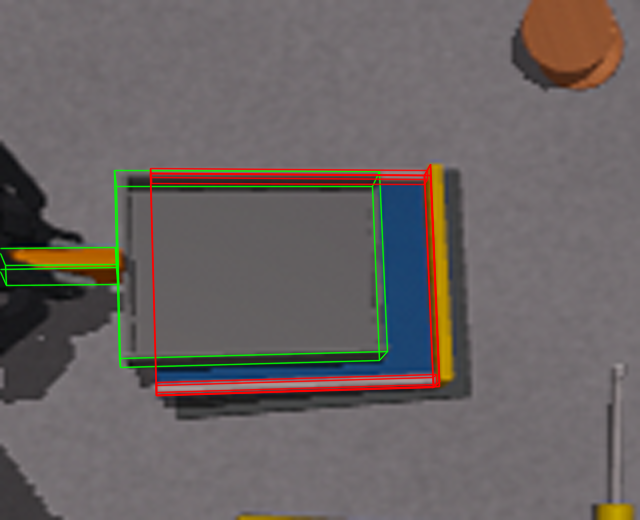

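Request:
jog_arm(slide=[[0,-0.017,0.033],[0,-0.034,0.067],[0,-0.052,0.1],[0,-0.075,0.132],[0,-0.098,0.165],[0,-0.098,0.165],[0,-0.098,0.165]], angular=[[0.0056,0,0],[0.0112,0,0],[0.0168,0,0],[0.0168,0,0],[0.0168,0,0.0006],[0.0168,0,0.0006],[0.0168,0,0.0006]])

```text
clock: 19.02
tool_pos: [0.56, 0.4655, 0.1267]
ee_rot: [2.933, 0.002, 0.048]
wrist_force: [-0.9, -0.0, -0.8]
opening: 0.011
```

```bash
python3 -c "
from plan import *
say();inrack()
gor([-.03,0,-.003],3,dp=3);gor([-.03,0,.0],3);gor([-.03,0,-.003],3)"
```

```text
t 19.02 j [-0.93  0.68  0.13  1.44  0.07  1.17 -0.81] p [0.56   0.4655 0.1267] rpy [2.933e+00 2.000e-03 4.800e-02] F [-0.9 -0.  -0.8] open 0.011
tray in rack [-0.0297 -0.0007  0.0031] rotvec deg [-0.03  2.95  0.04]
tgt [0.5607 0.4664 0.1249] fraction of way 1 dist mm 2.2 deg 0.1
[0.002, -0.004, 0.005] [0.0001, -0.0, 0.0001]
[0.005, -0.008, 0.011] [0.0002, -0.0, 0.0002]
[0.007, -0.013, 0.016] [0.0003, -0.0, 0.0003]
tgt [0.5606 0.4699 0.1199] fraction of way 1 dist mm 8.2 deg 2.9
[0.003, -0.019, 0.019] [-0.0055, -0.0, 0.0001]
[0.005, -0.038, 0.039] [-0.0109, -0.0, 0.0002]
[0.008, -0.058, 0.058] [-0.0164, -0.0, 0.0003]
tgt [0.5605 0.471  0.117 ] fraction of way 1 dist mm 11.2 deg 2.9
[0.003, -0.024, 0.028] [-0.0055, -0.0, 0.0001]
[0.005, -0.049, 0.056] [-0.0109, -0.0, 0.0002]
[0.008, -0.073, 0.084] [-0.0164, -0.0, 0.0003]
```

Not touching yet, so I'll lower 2 mm at a time and watch the force.

Request:
jog_arm(slide=[[0.004,-0.006,0.008],[0.007,-0.013,0.016],[0.007,-0.021,0.027],[0.007,-0.021,0.027]], angular=[[0,0,0],[0,0,0],[0,0,0],[0,0,0]])

```text
clock: 19.52
tool_pos: [0.5608, 0.4672, 0.1244]
ee_rot: [2.933, 0.002, 0.049]
wrist_force: [-0.7, 0.8, 7.7]
opening: 0.011
```

```bash
python3 -c "
from plan import *
say();inrack()
gor([-.03,0,-.003],1);gor([-.03,0,-.006],1)"
```

```text
t 19.52 j [-0.93  0.69  0.13  1.44  0.07  1.17 -0.81] p [0.5608 0.4672 0.1244] rpy [2.933e+00 2.000e-03 4.900e-02] F [-0.7  0.8  7.7] open 0.011
tray in rack [-0.0304  0.0002  0.0002] rotvec deg [-0.    2.97  0.05]
tgt [0.5605 0.471  0.117 ] fraction of way 1 dist mm 8.2 deg 3.0
[-0.001, -0.052, 0.064] [-0.0165, -0.0002, 0.0003]
tgt [0.5605 0.472  0.1142] fraction of way 1 dist mm 11.2 deg 3.0
[-0.001, -0.068, 0.089] [-0.0165, -0.0002, 0.0003]
```

Request:
jog_arm(slide=[[0,-0.015,0.016],[0,-0.028,0.032],[0,-0.041,0.048],[0,-0.052,0.062],[0,-0.052,0.062],[0,-0.052,0.062]], angular=[[-0.004,0,0],[-0.008,0,0],[-0.012,0,0],[-0.0165,0,0],[-0.0165,0,0],[-0.0165,0,0]])

```text
clock: 20.27
tool_pos: [0.5609, 0.4705, 0.1185]
ee_rot: [2.881, 0.002, 0.048]
wrist_force: [-5.9, -4.9, 20.7]
opening: 0.0112
```

```bash
python3 rsnap.py s "side wrist";python3 -c "
from plan import *
gor([-.01,0,-.003],1);gor([-.0,0,-.003],1)"
```

```text
t 20.27 j [-0.95  0.72  0.14  1.41  0.09  1.21 -0.83] p [0.5609 0.4705 0.1185] rpy [2.881e+00 2.000e-03 4.800e-02] F [-5.9 -4.9 20.7] open 0.0112
tray in rack [-0.03    0.0004 -0.0014] rotvec deg [ 0.04 -0.03  0.03]
tgt [0.5614 0.4522 0.1102] fraction of way 1 dist mm 20.1 deg 0.1
[-0.003, 0.156, 0.128] [0.0001, -0.0003, 0.0001]
tgt [0.5618 0.4428 0.1068] fraction of way 1 dist mm 30.1 deg 0.1
[-0.003, 0.237, 0.185] [0.0001, -0.0003, 0.0001]
```

View pics/s_side.png

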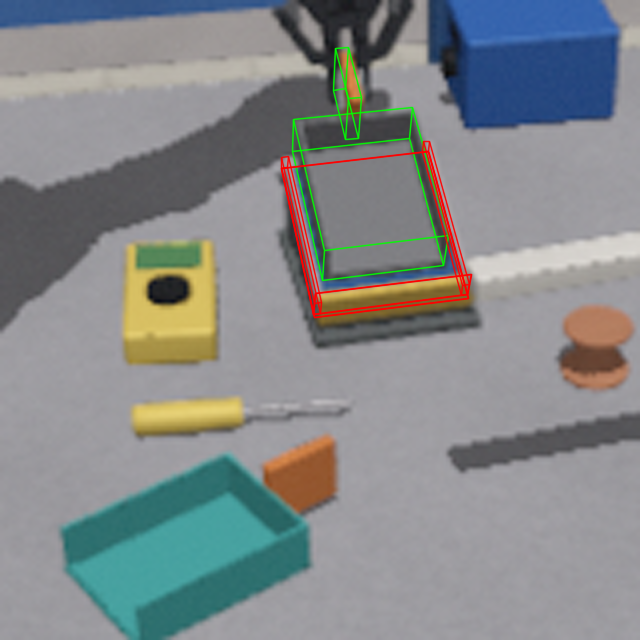

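View pics/s_wrist.png

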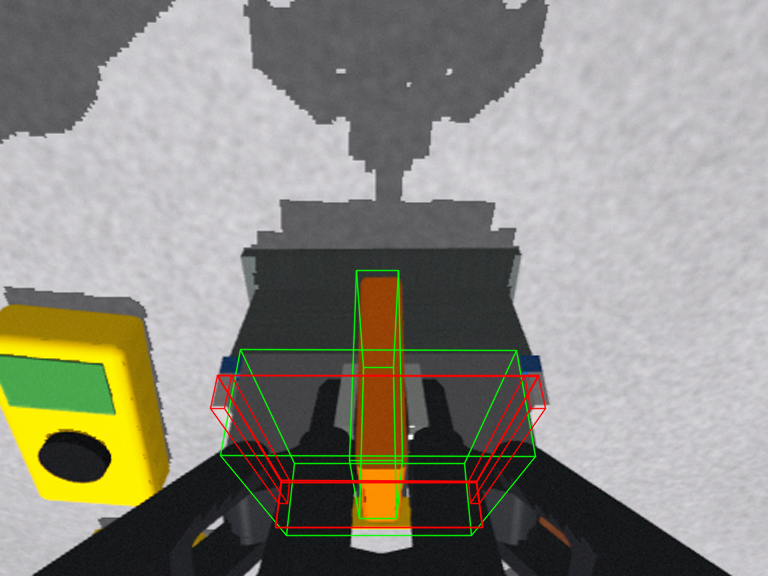

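Pressing at 21 N is more than needed. I'll ease off 1.5 mm and slide.

Request:
jog_arm(slide=[[0,0.009,-0.012],[0,0.009,-0.012],[0,0.025,-0.001],[0,0.041,0.01],[0,0.074,0.033],[0,0.106,0.056],[0,0.106,0.056]], angular=[[0,0,0],[0,0,0],[0,0,0],[0,0,0],[0,0,0],[0,0,0],[0,0,0]])

```text
clock: 21.25
tool_pos: [0.5618, 0.4598, 0.1152]
ee_rot: [2.883, 0.0, 0.049]
wrist_force: [-0.2, 1.2, 11.3]
opening: 0.0107
```

```bash
python3 -c "
from plan import *
say();inrack()"
```

```text
t 21.25 j [-0.95  0.71  0.14  1.43  0.1   1.19 -0.83] p [0.5618 0.4598 0.1152] rpy [2.883 0.    0.049] F [-0.2  1.2 11.3] open 0.0107
tray in rack [-0.0189  0.001  -0.001 ] rotvec deg [0.08 0.09 0.09]
```

Request:
jog_arm(slide=[[0,0.02,0.005],[0,0.036,0.017],[0,0.053,0.028],[0,0.069,0.04],[0,0.086,0.051],[0,0.102,0.063],[0,0.102,0.063]], angular=[[0,0,0],[0,0,0],[0,0,0],[0,0,0],[0,0,0],[0,0,0],[0,0,0]])

```text
clock: 22.12
tool_pos: [0.562, 0.4481, 0.111]
ee_rot: [2.882, 0.001, 0.049]
wrist_force: [0.5, -0.1, 7.6]
opening: 0.0105
```

```bash
python3 rsnap.py t "side top"
```

```text
t 22.12 j [-0.94  0.7   0.14  1.46  0.1   1.17 -0.82] p [0.562  0.4481 0.111 ] rpy [2.882e+00 1.000e-03 4.900e-02] F [ 0.5 -0.1  7.6] open 0.0105
tray in rack [-0.0064  0.0006 -0.0009] rotvec deg [0.03 0.05 0.07]
```

View pics/t_top.png

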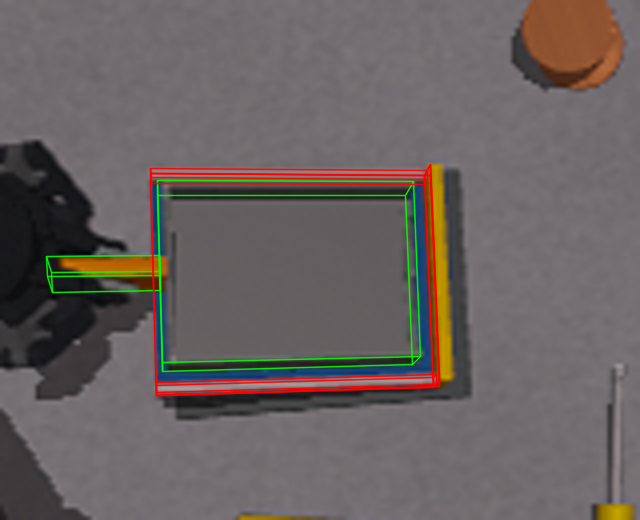

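View pics/t_side.png

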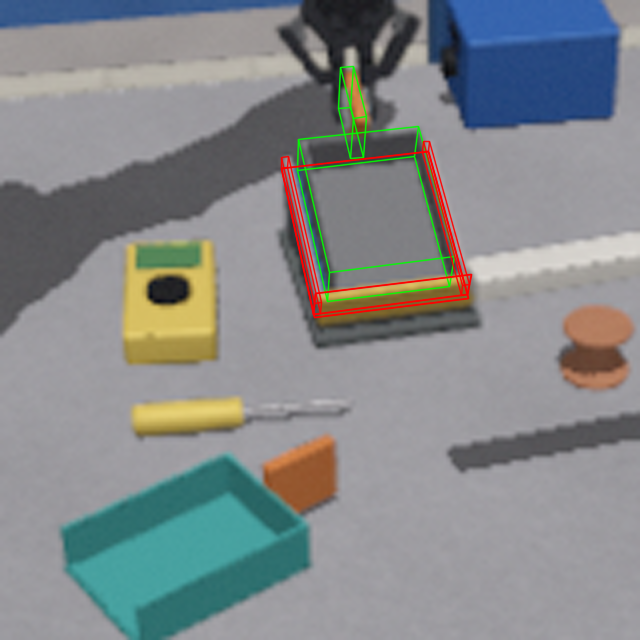

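Request:
jog_arm(slide=[[0,0.012,0.002],[0,0.02,0.008],[0,0.028,0.014],[0,0.036,0.019],[0,0.044,0.025],[0,0.044,0.025]], angular=[[0,0,0],[0,0,0],[0,0,0],[0,0,0],[0,0,0],[0,0,0]])

```text
clock: 22.98
tool_pos: [0.5618, 0.4427, 0.1091]
ee_rot: [2.881, 0.002, 0.048]
wrist_force: [1.4, -0.9, 3.2]
opening: 0.0109
```

```bash
python3 -c "
from plan import *
say();inrack();print('Fx rack',(r.read_state()['wrist_force']@Rrk).round(1))"
```

```text
t 22.98 j [-0.93  0.7   0.14  1.47  0.1   1.17 -0.82] p [0.5618 0.4427 0.1091] rpy [2.881e+00 2.000e-03 4.800e-02] F [ 1.4 -0.9  3.2] open 0.0109
tray in rack [-0.0006  0.0001 -0.0008] rotvec deg [-0.02 -0.01  0.04]
Fx rack [-0.2  1.4  3.3]
```

Contact pressure is light (3 N). I'll creep on to the stop.

Request:
jog_arm(slide=[[0,0.008,0.006],[0,0.016,0.011],[0,0.025,0.017],[0,0.025,0.017]], angular=[[0,0,0],[0,0,0],[0,0,0],[0,0,0]])

```text
clock: 23.48
tool_pos: [0.5619, 0.4398, 0.1081]
ee_rot: [2.881, 0.002, 0.048]
wrist_force: [-0.5, -0.1, 2.0]
opening: 0.011
```

```bash
python3 -c "
from plan import *
say();inrack();print('Fx rack',(r.read_state()['wrist_force']@Rrk).round(1))"
```

```text
t 23.48 j [-0.93  0.7   0.14  1.47  0.1   1.16 -0.81] p [0.5619 0.4398 0.1081] rpy [2.881e+00 2.000e-03 4.800e-02] F [-0.5 -0.1  2. ] open 0.011
tray in rack [ 0.0024  0.     -0.0007] rotvec deg [-0.02 -0.01  0.04]
Fx rack [-0.6 -0.5  1.9]
```

Request:
jog_arm(slide=[[0,0.008,0.006],[0,0.016,0.011],[0,0.016,0.011]], angular=[[0,0,0],[0,0,0],[0,0,0]])

```text
clock: 23.85
tool_pos: [0.5618, 0.4398, 0.108]
ee_rot: [2.884, 0.002, 0.05]
wrist_force: [-1.4, 7.0, 7.3]
opening: 0.0108
```

```bash
python3 -c "
from plan import *
say();inrack();print('Fx rack',(r.read_state()['wrist_force']@Rrk).round(1))"; python3 rsnap.py u "top" raw
```

```text
t 23.85 j [-0.93  0.7   0.14  1.47  0.1   1.16 -0.81] p [0.5618 0.4398 0.108 ] rpy [2.884e+00 2.000e-03 5.000e-02] F [-1.4  7.   7.3] open 0.0108
tray in rack [ 0.0024  0.     -0.001 ] rotvec deg [-0.01  0.13  0.12]
Fx rack [-9.1 -1.1  4.4]
t 23.85 j [-0.93  0.7   0.14  1.47  0.1   1.16 -0.81] p [0.5618 0.4398 0.108 ] rpy [2.884e+00 2.000e-03 5.000e-02] F [-1.4  7.   7.3] open 0.0108
tray in rack [ 0.0024  0.     -0.001 ] rotvec deg [-0.01  0.13  0.12]
```

View pics/u_top.png

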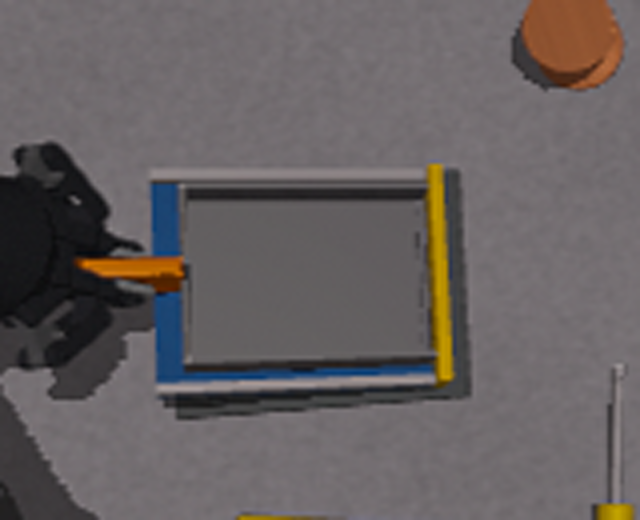

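It reached the stop at 9 N, which is where the contact was predicted. The top view shows the lip along the yellow bar at (432,270) and the walls parallel to the rails. Releasing now.

Request:
jog_arm(slide=[[0,0,0],[0,0,0],[0,0,0],[0,0,0],[0,0,0],[0,0,0]], angular=[[0,0,0],[0,0,0],[0,0,0],[0,0,0],[0,0,0],[0,0,0]], jaw=0)

```text
clock: 24.65
tool_pos: [0.5621, 0.4381, 0.1075]
ee_rot: [2.881, 0.002, 0.048]
wrist_force: [0.0, -0.2, -0.4]
opening: 0.043
```

```bash
python3 -c "
from plan import *
say()"; python3 rsnap.py v "top wrist" raw
```

```text
t 24.65 j [-0.93  0.7   0.14  1.48  0.1   1.16 -0.81] p [0.5621 0.4381 0.1075] rpy [2.881e+00 2.000e-03 4.800e-02] F [ 0.  -0.2 -0.4] open 0.043
t 24.65 j [-0.93  0.7   0.14  1.48  0.1   1.16 -0.81] p [0.5621 0.4381 0.1075] rpy [2.881e+00 2.000e-03 4.800e-02] F [ 0.  -0.2 -0.4] open 0.043
tray in rack [ 0.0042  0.0001 -0.0007] rotvec deg [-0.01 -0.    0.04]
```

View pics/v_top.png

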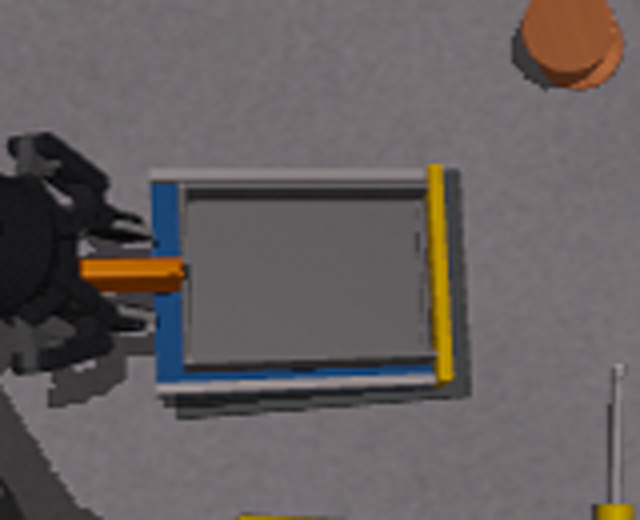

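View pics/v_wrist.png

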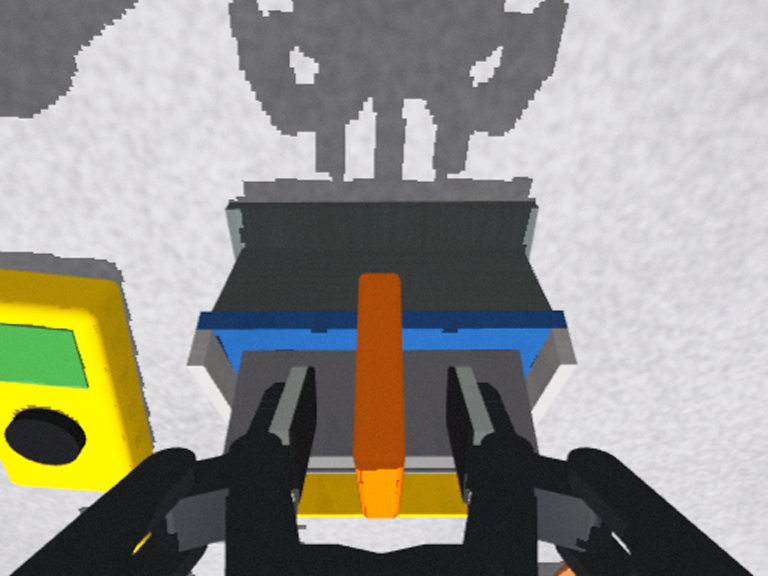

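The tray stays put with the fingers clear of the fin on both sides, in the wrist view at (305,400) and (465,400). Retreating along the fingers.

Request:
jog_arm(slide=[[0,0,-0.1],[0,0,-0.3],[0,0,-0.6],[0,0,-1.0],[0,0,-1.0]], angular=[[0,0,0],[0,0,0],[0,0,0],[0,0,0],[0,0,0]])

```text
clock: 25.38
tool_pos: [0.5619, 0.4662, 0.2091]
ee_rot: [2.886, -0.002, 0.05]
wrist_force: [0.0, 0.2, -0.9]
opening: 0.0423
```

Request:
jog_arm(slide=[[0,-0.3,-0.3],[0,-0.6,-0.6],[0,-0.9,-0.9],[0,-0.9,-0.9],[0,-0.9,-0.9]], angular=[[0,0,0],[0,0,0],[0,0,0],[0,0,0],[0,0,0]])

```text
clock: 26.0
tool_pos: [0.5559, 0.5734, 0.2677]
ee_rot: [2.881, 0.002, 0.048]
wrist_force: [1.1, -0.4, -0.6]
opening: 0.0426
```

```bash
python3 - <<'E'
from plan import *
say()
for c in("top","side"):
    im=imaging.read_camera(c)[:,:,::-1]; cv2.imwrite(f"pics/z_{c}.png",cv2.resize(im,None,fx=1.5,fy=1.5))
    x0,y0,x1,y1={"top":(65,115,165,215),"side":(200,80,290,170)}[c]
    cv2.imwrite(f"pics/zz_{c}.png",cv2.resize(im[y0:y1,x0:x1],None,fx=6,fy=6,interpolation=cv2.INTER_CUBIC))
E
```

```text
t 26.0 j [-1.02  0.75  0.15  1.03  0.07  1.57 -0.86] p [0.5559 0.5734 0.2677] rpy [2.881e+00 2.000e-03 4.800e-02] F [ 1.1 -0.4 -0.6] open 0.0426
```

View pics/z_top.png

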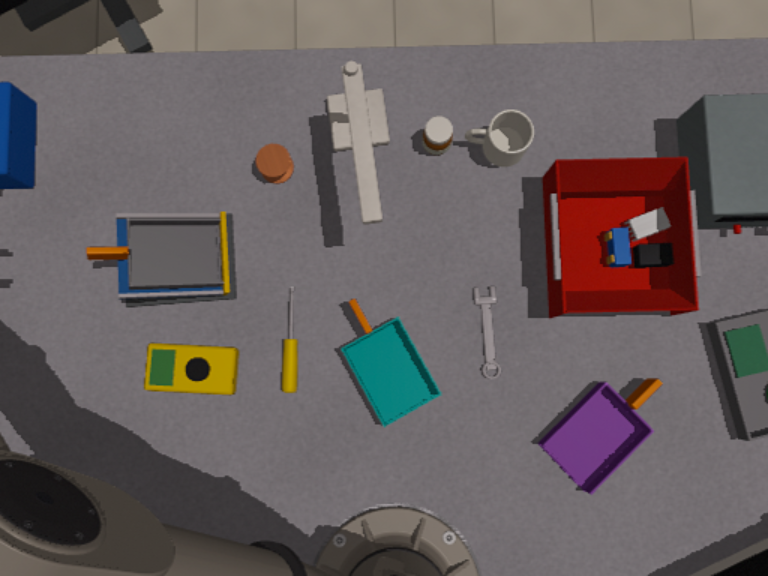

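View pics/zz_top.png

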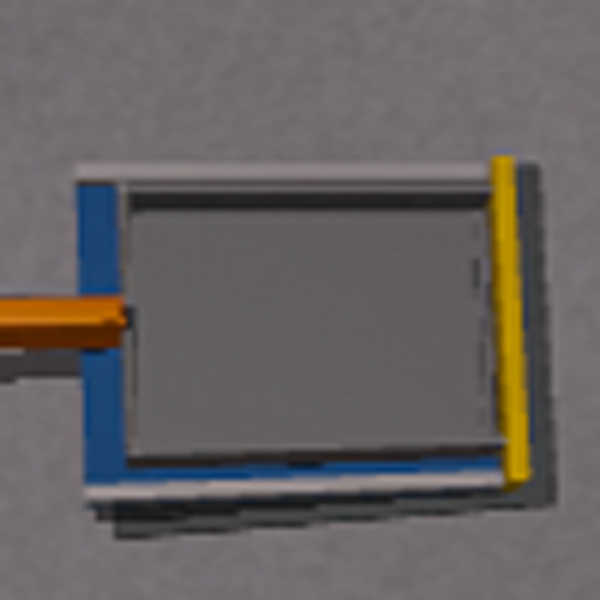

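View pics/zz_side.png

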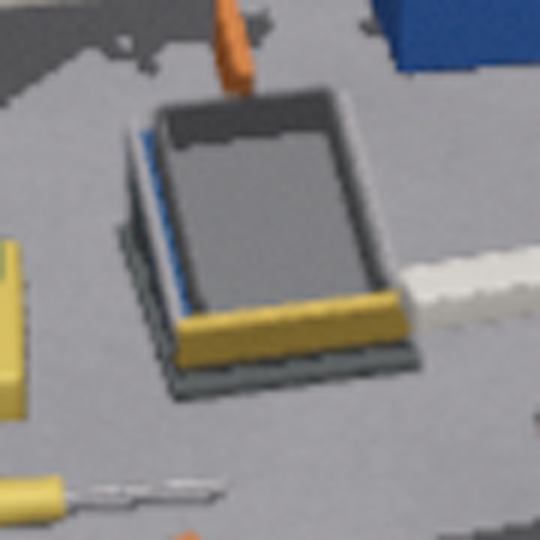

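View pics/z_side.png

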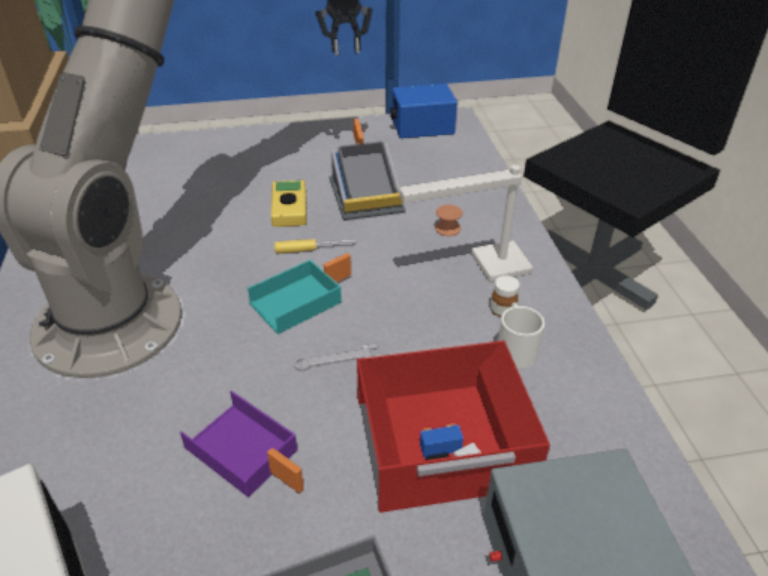

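```bash
python3 -c "
from bench import r
print(r.hand_in())"
```

```text
the job is handed in; nothing more can be done
None
```

I gripped the grey tray by its orange fin at 110 N with the tool tilted 35°, then drew it back and out from under the lamp. I tipped it to 82° nose-down with the front edge about 10 mm below the hopper rim. The empty tray then went onto the blue rack front edge first, was laid flat between the rails, and was slid down until it met the yellow stop. I released it, withdrew along the fingers, and handed in at about 26 s of the 64 s allowed.

**Last checks that passed:**
- The final top and side pictures show the relay, heat sink and adapter in the hopper.
- The tray is empty, lies flat between the rails with its front edge at the stop, and stayed put after release.
- The lamp, the bystanders and both look-alike trays appear where they started.
- The gripper is touching nothing.

**Checks that disagreed:**
- **Fit error:** the tray met the stop about 3.5 mm earlier than my first camera fit, with a 9 N reaction. The wrist picture had suggested about 4 mm, so I take this as fit error.
- **Laying force:** while laying the tray flat, the wrist force briefly read about 21 N upward. I eased off before sliding, and the slide itself ran at roughly 2–11 N.

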